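# Fit the detachable handle to the pan

### The job

Lift the red and black detachable pan handle up off its peg on the sloping rack and slide its open end, button window upward, onto the metal stub of the pan until it is fully home against the collar and the spring button pops up through the window. Then let go of it. Leave the other utensils on their pegs and the other things on the table where they are.

Things in the scene. Friction and masses are not known exactly. Their poses are not given: they have to be found in the camera images.
- handle_grip (a point): Good place to grip the loose pan handle (about 140 g), on its centre line: a straight tube 26 mm wide, 23 mm thick, 150 mm long plus a 36 mm long hanging tab. Red at the open end, black at the tab end. This point is 95 mm from the open end. Axes: y along the tube towards the tab, x across the 26 mm width, z out of the face with the button window.
- handle_mouth (a point): Centre of the handle's open end, on the tube's centre line; same axes as handle_grip, so the bore runs in along +y. The bore is 17 mm wide (x), 15 mm high (z) and 80 mm deep.
- handle_window (a point): Centre of the button window, on the outer +z face of the handle, 32 mm from its open end; 11 mm wide (x) and 18 mm long (y), through a wall 4 mm thick. Same axes as handle_grip.
- handle_eye (a point): Middle of the 16 mm square hanging eye (its hole runs along z) in the handle's black tab; the tab is 26 mm wide, 6 mm thick, flush with the tube's -z face. Same axes as handle_grip. The handle hangs by it on any one of the rack's three pegs and comes free once raised 26 mm along the peg, which is along its own +z.
- rack: Dark steel utensil rack, fixed, 330 mm wide, with an open hanging plane that slopes 45 degrees. Origin on the table under the middle of its low front edge; x across it, z up, the plane rises towards +y. Utensils lie on an upper bar and a lower bar, 155 mm apart up the slope, eye end uppermost, the handle with its window side away from the rack. Between the bars nothing is beneath them for 50 mm.
- middle_peg (a point): Foot of the middle peg, on the face of the rack's upper bar (axes as the rack's). Three 7 mm brass pegs, 85 mm apart along x, stand square to the slope, so they point 45 degrees upward and towards the rack's -y; each reaches 24 mm above the bar.
- pan_middle (a point): Centre of the underside of a grey frying pan, 200 mm wide, 55 mm high, empty. It is held fast in the ring of a black table-top hob (340 x 280 mm, 58 mm high) and neither moves. The stub sticks out of its side along this point's +y; z up.
- stub_root (a point): Centre of the pan's collar face (34 mm wide, 28 mm high), where the stub begins. Axes: y along the stub away from the pan, level; z up. The stub is a bar 13 mm wide (x), 12 mm high (z), 60 mm long, its last 14 mm tapering to a 5 mm tip. With the handle home, handle_mouth touches here and the handle's axes match these. Pan rim: 9 mm above this point.
- stub_tip (a point): Centre of the stub's tapered free end, 60 mm along +y from stub_root; same axes.
- button (a joint): Spring button on top of the stub, 32 mm from the collar: brass, 7 mm wide, 13 mm long, sticking up 7 mm, with a ramp towards the stub's tip so that a handle pushed on presses it down. 0 = up, grows to 0.009 m as it is pressed down; spring force 2 to 4 N, so sliding on takes roughly 5 to 15 N along the stub.
- turner_mid (a point): Middle of the handle of a slotted turner with a blue handle, loose, hanging on another peg of the rack; 230 mm long, blade 62 mm wide at the low end. To be left alone.
- skimmer_mid (a point): Middle of the handle of a skimmer with a wooden handle and a 66 mm metal disc, loose, hanging on the remaining peg; 230 mm long. To be left alone.
- flask_mid (a point): Half-way up a copper-coloured flask, 86 mm wide, 148 mm high, loose on the table. To be left alone.
- water_mid (a point): Half-way up a clear bottle with a red cap, 66 mm wide, 210 mm high, loose. To be left alone.
- cup_mid (a point): Half-way up a white mug, 68 mm wide without its handle, 75 mm high, loose. To be left alone.
- bowl_mid (a point): Half-way up a red bowl, 120 mm wide, 50 mm high, loose. To be left alone.
Not all that is in view belongs to the job. Leave any turquoise look-alike of the part that bears handle_grip alone.

How it is judged:
By the outcome, as a careful person would: the job done as asked, in the order asked, and still so for the second after the job is handed in, with the robot touching nothing.
It also fails if it takes over 45 s, if anything falls off the work surface, if the arm or the gripper's body presses on something with over 40 N, if the wrist force passes 120 N, or if a joint passes its speed limit or range.

### The arm

A 6-joint arm with a two-finger parallel gripper is mounted at the origin on the work surface. World frame = base frame: x ahead of the robot, y to its left, z up, the work surface at z = 0. Lengths are in m, angles in rad, forces in N, time in s.
With the tool pointing down it reaches from about 0.25 to 0.775 m from the base axis. Payload 4 kg.
Tool frame: the origin (TCP) lies at the centre of the arm's flange, where the gripper is bolted on; the fingertips stand ahead of it and the grasp point (between the pads) lies 180 mm ahead of it (robot.tcp_to_tips is the z of the fingertips in the tool frame, in m); z points along the fingers, y is the direction in which the jaws open and shut (so a half turn about z gives the same grasp; the last joint's range is limited). The gripper opens to 94 mm and grips with 3 to 60 N. Pads are 16 mm wide; open, the fingers measure 119 mm over their backs; the gripper's body (75 mm by 177 mm) begins 78 mm behind the grasp point.
Start: joints at [-1.421, 0.087, 1.371, -0, 1.684, -0.103], TCP at [0.138, -0.533, 0.405] pointing down, gripper open.
Joint ranges: [-3.1, 3.1], [-0.76, 2.03], [0.27, 2.55], [-1.08, 4.22], [0.17, 2.65], [-2.57, 2.57]. Speed limits (rad/s): [2.79, 2.79, 3.14, 3.14, 3.14, 3.14].

### API

Orientations are given as [roll, pitch, yaw] about the fixed x, y, z axes, in that order (R = Rz(yaw) Ry(pitch) Rx(roll)).
In Python, from bench import robot gives the robot as it stands.
- The arm moves only by the tool move_arm, never from a script. Its argument "increments" is a list that holds one entry, the list of rows, each a list of 7 numbers: the opening, from 0 (shut) to 1 (fully open), then the shift along the tool's x, y, z as a fraction of full scale, then the turn, a rotation vector about the tool's x, y, z as a fraction of full scale. In form: [[[jaw, dx, dy, dz, rx, ry, rz], ...]]. A call has 1 to 8 rows; each row is the pose to reach, as a shift and turn from the pose commanded when the call began, along the tool's axes at that moment; what a row does not reach only later rows make up. Full scale, the value 1, is 0.1 m for a shift and pi/2 rad for a turn. A row lasts 1/12 s, in which the tool goes at most 41.7 mm and 7.16 degrees, less where a joint would pass 70% of its speed; a pose out of reach is approached as far as the arm can. A call with a number of a shift or a turn outside -1 to 1 is refused whole. A call with a gripper value outside its range is refused whole. The fingers move at their own pace and stop on an object; the grip force is fixed at half the most. Time passes only in rows, so rows that repeat a pose let the fingers close. It gives the time, the measured TCP pose, the force and the opening at its end, in the units of the state.
- robot.get_obs(): the state, without advancing time (a new reading comes with each control period).
- robot.snapshot(name): name is "side" or "top"; returns (picture, depth): 384x512x3 uint8, red, green, blue; 384x512 float32, m along the optical axis (not along the pixel's ray), 0 where there is no reading.
- robot.camera_params(name): a dict with "mtx" (3x3 intrinsics, pixels), "R" (3x3) and "t" (3): a world point X has camera coordinates R X + t. Camera axes: x right, y down, z forward; pixel columns grow to the right and rows downward; lengths in m; the calibration is good to about 2 mm. A picture is of the moment at which its call begins. camera_params takes no time and is no camera call.
- robot.close_job(): hands the job in, once; it reports no verdict.
The state is a dict: "time": time; "joint_positions": joint angles; "qvel": joint speeds; "joint_torque": joint torques, N m; "tool_pos": TCP position; "ee_rot": TCP orientation; "wrist_force": force on the tool from outside, world axes, zero at the start; "wrist_torque": the same for the moment, N m; "width": finger opening in m.
Only numpy, scipy, OpenCV 4.12 (cv2) and the standard library are available. Lean on these libraries where they do the work, as an engineer would, in place of code of your own. Each camera call takes 0.05 s, during which the arm holds its last target.

## Working session

There is one attempt and no reset: what is moved stays moved. The work goes in short steps, Python scripts to look and compute and a tool call to move; the robot and the scene stay as the last step left them, time stands still between calls to the robot, and variables do not carry over. Pictures are saved under pics/ and viewed, and the job is handed in when it is done.

Besides the shell and the picture viewer there is one more tool, called as a command line: name --argument value ..., lists and objects as JSON in quotes. move_arm: Moves the arm, as the interface text tells. Its arguments: {"type":"object","properties":{"increments":{"type":"array","items":{"type":"array","items":{"type":"array","items":{"type":"number","minimum":-1,"maximum":1}}}}},"required":["increments"]}

```bash
mkdir -p pics; ls
python3 - <<'E'
from bench import robot
import cv2, numpy as np
print(robot.get_obs()); print(robot.tcp_to_tips)
for n in("side","top"):
    p,d=robot.snapshot(n); cv2.imwrite(f"pics/{n}0.png",cv2.resize(p[:,:,::-1],(800,600),interpolation=cv2.INTER_CUBIC)); np.savez(f"{n}0.npz",p=p,d=d)
    c=robot.camera_params(n); print(n,c, "cam pos",-c["R"].T@c["t"])
E
```

```text
pics
{'time': 0.0, 'joint_positions': array([-1.42109054e+00,  8.79470347e-02,  1.37226840e+00, -1.58098925e-05,
        1.68356515e+00, -1.03117030e-01]), 'qvel': array([ 3.59706957e-04,  3.68363481e-04, -8.67662623e-04,  1.03224750e-05,
        9.91668702e-04, -3.32170106e-04]), 'joint_torque': array([ 1.55384769e-03, -3.40181172e+01, -3.02421856e+01,  7.20772287e-02,
        3.29049351e-02, -1.67552389e-04]), 'tool_pos': array([ 0.13754305, -0.53240693,  0.40350087]), 'ee_rot': array([-3.13941473e+00, -2.09583319e-04,  2.52820828e-01]), 'wrist_force': array([ 0.12967463,  0.46389144, -0.20263183]), 'wrist_torque': array([-0.01861865, -0.01020341,  0.04023197]), 'width': 0.09387734544026034}
0.1992
side {'mtx': array([[386.19954616,   0.        , 259.57898237],
       [  0.        , 386.19954616, 187.96521586],
       [  0.        ,   0.        ,   1.        ]]), 'R': array([[-0.98977949, -0.14179933,  0.01514994],
       [-0.11335153,  0.71781632, -0.68694335],
       [ 0.08653323, -0.6816397 , -0.72655304]]), 't': array([0.56195728, 0.15172767, 0.98755458])} cam pos [0.48795607 0.64392897 0.81322547]
top {'mtx': array([[365.9347391 ,   0.        , 256.06084294],
       [  0.        , 365.9347391 , 192.99956578],
       [  0.        ,   0.        ,   1.        ]]), 'R': array([[-0.00742345, -0.99996948, -0.00243376],
       [-0.99159989,  0.00767557, -0.12911524],
       [ 0.12912998,  0.00145484, -0.99162661]]), 't': array([0.00610718, 0.59034399, 0.96851454])} cam pos [4.60366109e-01 1.66731733e-04 1.03664206e+00]
```

View pics/side0.png

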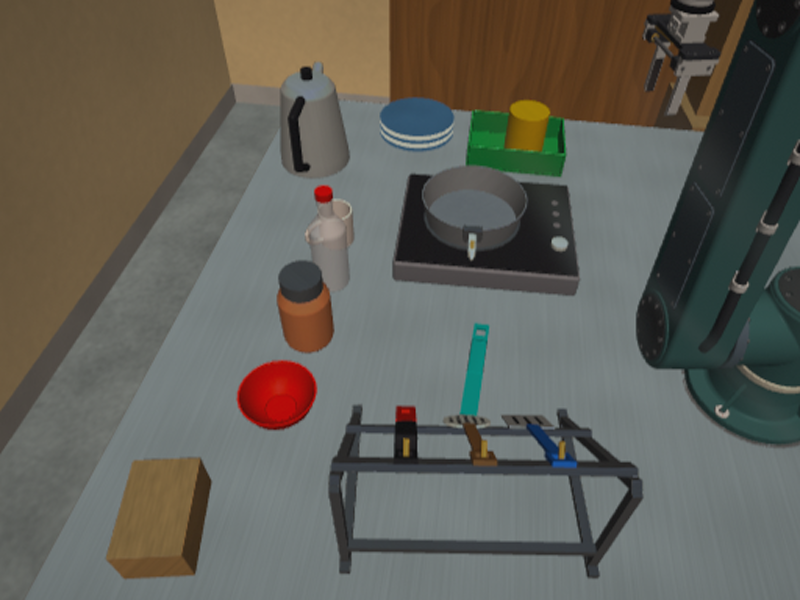

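View pics/top0.png

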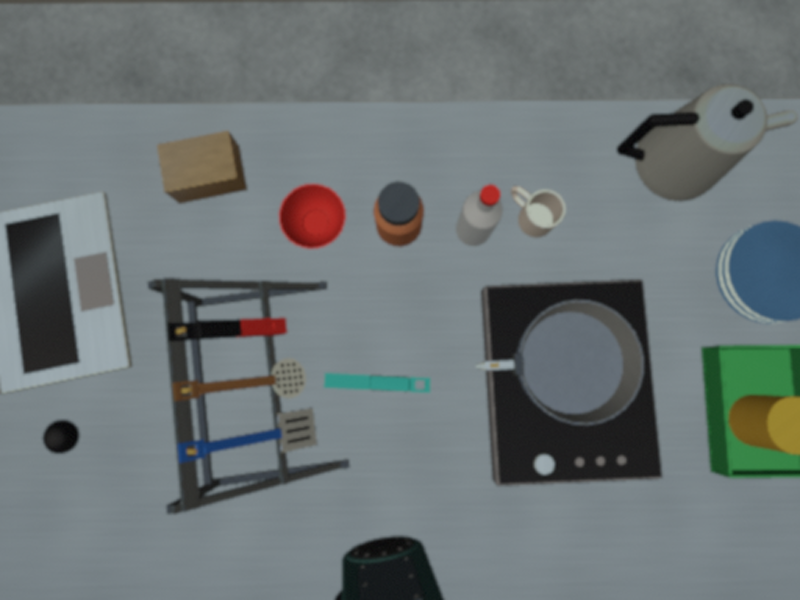

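The red and black handle shows in the top view at about (228,328), on the rack's upper-left peg, red end toward the pan. In the side view it is at (405,435). The look-alike is the turquoise bar at (378,383) in the top view, lying on the table. I take the one on the peg, because it's red and black with a hanging eye. Next I'll enlarge it and measure.

```bash
cat > h.py <<'E'
import numpy as np, cv2
from bench import robot
def cloud(n,d):
    c=robot.camera_params(n);K=c["mtx"];v,u=np.mgrid[0:d.shape[0],0:d.shape[1]]
    P=np.stack([(u-K[0,2])/K[0,0]*d,(v-K[1,2])/K[1,1]*d,d],-1)
    return (P-c["t"])@c["R"]
def load(f): z=np.load(f); return z["p"],z["d"]
def proj(n,X):
    c=robot.camera_params(n);q=(np.atleast_2d(X)@c["R"].T+c["t"])@c["mtx"].T;return q[:,:2]/q[:,2:]
E
python3 - <<'E'
from h import *
for n,(r0,r1,c0,c1) in (("top",(170,240,100,215)),("side",(240,320,200,380))):
    p,d=load(n+"0.npz"); W=cloud(n,d)
    cv2.imwrite(f"pics/{n}_crop.png",cv2.resize(p[r0:r1,c0:c1,::-1],None,fx=4.4,fy=4.4,interpolation=cv2.INTER_CUBIC))
p,d=load("top0.npz"); cv2.imwrite("pics/stub_crop.png",cv2.resize(p[205:265,295:385,::-1],None,fx=8,fy=8,interpolation=cv2.INTER_CUBIC))
for n in("top","side"):
    p,d=load(n+"0.npz"); W=cloud(n,d); q=p.astype(int)
    red=(q[...,0]>120)&(q[...,1]<60)&(q[...,2]<60)&(d>0)
    k,l,s,ce=cv2.connectedComponentsWithStats(red.astype(np.uint8))
    for i in range(1,k):
        if s[i,4]>15:
            X=W[l==i]; print(n,"red",s[i],X.mean(0).round(3),X.min(0).round(3),X.max(0).round(3))
E
```

```text
top red [ 185  119   35   39 1002] [0.755 0.153 0.02 ] [0.689 0.104 0.001] [0.802 0.199 0.053]
top red [308 119  11  12 107] [ 0.728 -0.133  0.21 ] [ 0.716 -0.145  0.199] [ 0.741 -0.121  0.216]
top red [155 204  28  10 237] [0.541 0.218 0.135] [0.528 0.189 0.101] [0.555 0.245 0.163]
side red [201 119  11  11  89] [ 0.727 -0.128  0.207] [ 0.715 -0.146  0.193] [ 0.741 -0.118  0.212]
side red [ 152  231   51   43 1561] [0.749 0.143 0.024] [0.684 0.1   0.   ] [0.801 0.216 0.053]
side red [257 262   6   3  16] [0.54  0.211 0.126] [0.534 0.204 0.116] [0.546 0.222 0.139]
```

View pics/top_crop.png

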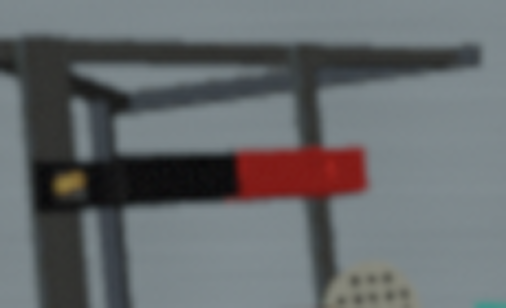

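View pics/side_crop.png

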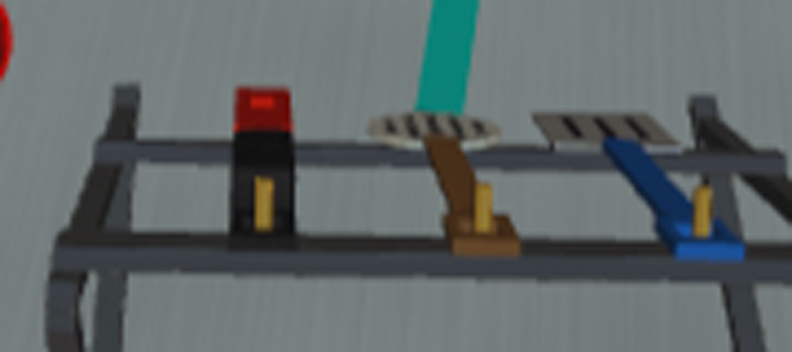

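View pics/stub_crop.png

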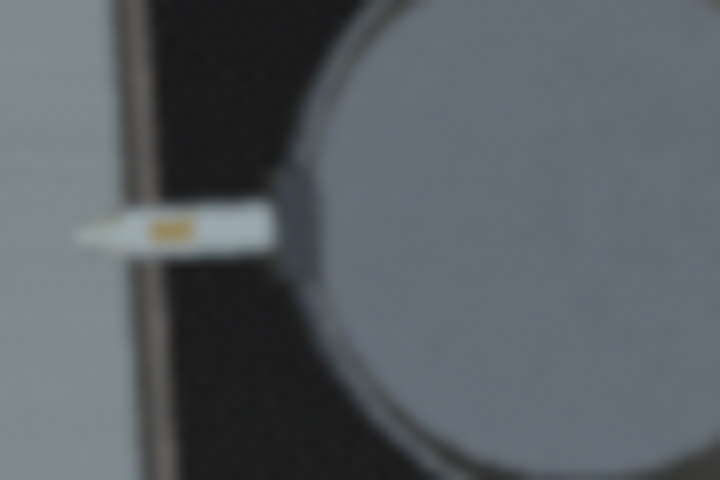

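The top crop shows the red and black handle on its peg at crop (70,183), mouth at (365,168). In the side crop its window shows at (262,102), facing away from the rack. So this is the handle. Next I'll fit the handle and stub poses.

Run:
```python
from h import *
p,d=load("top0.npz"); W=cloud("top",d); q=p.astype(int)
# handle top surface: dark or red pixels in region
r0,r1,c0,c1=198,220,108,186
R=np.zeros(d.shape,bool);R[r0:r1,c0:c1]=1
red=(q[...,0]>110)&(q[...,1]<70)&(q[...,2]<70)
blk=(q.max(-1)<32)
for nm,m in(("red",red&R),("blk",blk&R)):
    print(nm,m.sum())
m=(red|blk)&R&(d>0)
print("\n".join(''.join('R' if red[v,u] else 'B' if blk[v,u] else '.' for u in range(c0,c1)) for v in range(r0,r1)))
X=W[m]; 
# tube: restrict black 
for u in range(110,186,3):
    mm=m[:,u]; 
    if mm.sum(): x=W[mm.nonzero()[0],u]; print(u,mm.sum(),x.mean(0).round(4),x[:,0].min().round(4),x[:,0].max().round(4), 'z+y... n-dist',((x[:,2]-x[:,1])/2**.5).mean().round(4))
```

```text
red 278
blk 366
..............................................................................
..............................................................................
..............................................................................
..............................................................................
..............................................................................
..............................................................................
.......................................................RRRRRRRRRRRRRRRRRRR....
..............................................RRRRRRRRRRRRRRRRRRRRRRRRRRRR....
..................BBBBB..BBBBBBBBBBBBBBBBBBBB..RRRRRRRRRRRRRRRRRRRRRRRRRRRR...
BBBBBBBBB....BBBBBBBBBBBBBBBBBBBBBBBBBBBBBBBB..RRRRRRRRRRRRRRRRRRRRRRRRRRRR...
BBBBBBB....BBBBBBBBBBBBBBBBBBBBBBBBBBBBBBBBBB..RRRRRRRRRRRRRRRRRRRRRRRRRRRR...
BBBB........BBBBBBBBBBBBBBBBBBBBBBBBBBBBBBBBB..RRRRRRRRRRRRRRRRRRRRRRRRRRRR...
BBBB........BBBBBBBBBBBBBBBBBBBBBBBBBBBBBBBBB..RRRRRRRRRRRRRRRRRRRRRRRRRRRR...
BBB.........BBBBBBBBBBBBBBBBBBBBBBBBBBBBBBBBB..RRRRRRRRRR
[... 1587 characters left out ...]
 0.1683] 0.5274 0.5441 z+y... n-dist -0.0574
155 9 [0.5374 0.2441 0.1621] 0.5279 0.547 z+y... n-dist -0.0579
158 10 [0.5366 0.2383 0.1568] 0.5262 0.5477 z+y... n-dist -0.0576
161 10 [0.537  0.2325 0.1514] 0.5269 0.548 z+y... n-dist -0.0573
164 10 [0.54   0.2268 0.1454] 0.5287 0.5511 z+y... n-dist -0.0575
167 10 [0.5404 0.2208 0.1398] 0.5293 0.5514 z+y... n-dist -0.0572
170 10 [0.5419 0.2175 0.1226] 0.5296 0.5519 z+y... n-dist -0.0671
173 10 [0.5422 0.2108 0.119 ] 0.5302 0.5528 z+y... n-dist -0.0649
176 10 [0.5418 0.2026 0.1221] 0.5309 0.5534 z+y... n-dist -0.0569
179 10 [0.5424 0.1966 0.1147] 0.5315 0.5538 z+y... n-dist -0.0579
182 7 [0.5416 0.1901 0.1094] 0.5341 0.5494 z+y... n-dist -0.0571
```

Run:
```python
from h import *
for n,(r0,r1,c0,c1) in (("top",(222,246,302,336)),("side",(140,172,290,316))):
    p,d=load(n+"0.npz"); W=cloud(n,d); q=p.astype(int)
    print(n)
    for v in range(r0,r1,1):
        print(v,' '.join("%3d"%(W[v,u,2]*1000) for u in range(c0,c1)))
    m=np.zeros(d.shape,bool);m[r0:r1,c0:c1]=1
    m&=(W[...,2]>0.085)&(W[...,2]<0.125)&(q.min(-1)>110)
    for v in range(r0,r1): print(''.join('#' if m[v,u] else '.' for u in range(c0,c1)))
    if n=="top":
        for u in range(c0,c1):
            mm=m[:,u]
            if mm.sum(): x=W[mm.nonzero()[0],u]; print(u,mm.sum(),x.mean(0).round(4),x[:,0].min().round(4),x[:,0].max().round(4))
    else:
        for u in range(r0,r1):
            mm=m[u]
            if mm.sum(): x=W[u,mm.nonzero()[0]]; print(u,mm.sum(),x.mean(0).round(4),x[:,0].min().round(4),x[:,0].max().round(4))
```

```text
top
222  -1   1   0   2   3  -2   0   5  13  35  50  54  55  57  58  58  56  56  58  56  58  60  61  55  58  58  60  59  57  60  59  58 113  62
223  -1   0   2  -2   0   1   0   0  19  34  50  50  53  59  59  60  57  53  62  58  58  58  57  56  57  59  59  58  60  59  62 115 111  65
224   1   2   0   0   1  -2   3   0  15  32  48  53  55  60  57  59  60  60  56  59  62  58  57  59  61  59  59  57  58  58  61 116  92  65
225   1   1   1   3   1   1   3   4  11  35  47  52  53  61  58  57  61  57  52  56  57  59  57  58  58  57  59  59  57  59  63 114  74  64
226   2   1  -2   1  -1   1  -2   1   1  32  48  52  56  60  59  59  58  59  59  59  58  58  58  54  59  60  99 115 118 119 121 119 119  64
227   2   0   1   3  -1   0   6   2   5  31  49  53  54  59  55  59  58  57  59  58  59  54  59  59  57  60 106 121 120 118 119 119 121  64
228  -2   2   1   1   2  -3   0   2   2  31  47  52  49  59  59  59  59  58  58  58  58  56  58  60  61  57 102 113 120 119 119 117 117  63
229   3  -1   2   2   1   1   3   1   0  26  45  52  53  58  59  57  61  59  56  61  60  59  58  57  56  59 101 117 
[... 8563 characters left out ...]
 0.4734 0.4816
151 5 [ 0.4759 -0.1725  0.1106] 0.4704 0.4813
152 5 [ 0.4756 -0.1683  0.1106] 0.4702 0.481
153 5 [ 0.4753 -0.1633  0.1114] 0.4699 0.4807
154 2 [ 0.4751 -0.1582  0.1122] 0.4697 0.4805
155 1 [ 0.4802 -0.1547  0.111 ] 0.4802 0.4802
156 2 [ 0.4745 -0.1523  0.1102] 0.4691 0.4799
157 1 [ 0.4796 -0.1451  0.1122] 0.4796 0.4796
158 2 [ 0.4753 -0.1431  0.111 ] 0.4713 0.4793
159 4 [ 0.475  -0.1394  0.1107] 0.471 0.479
160 3 [ 0.4761 -0.1343  0.1116] 0.4734 0.4787
161 4 [ 0.4745 -0.1326  0.1097] 0.4704 0.4785
162 4 [ 0.4742 -0.1301  0.1083] 0.4702 0.4782
163 4 [ 0.4738 -0.1299  0.1049] 0.4697 0.4778
164 2 [ 0.4735 -0.1263  0.1046] 0.4722 0.4749
165 2 [ 0.4733 -0.1205  0.1063] 0.472 0.4746
```

```bash
cat > m.py <<'E'
from h import *
def stub(p,lo=310,hi=328,zt=0.111):
    c=robot.camera_params("top");K=c["mtx"];g=p.astype(float).mean(-1)
    o=-c["R"].T@c["t"]; E=[[],[]]
    for u in range(lo,hi):
        col=g[222:246,u]; t=(col.max()*0.9+np.median(col))/2
        pk=11  # row 233
        a=pk
        while col[a]>t:a-=1
        b=pk
        while col[b]>t:b+=1
        va=222+a+(t-col[a])/(col[a+1]-col[a]); vb=222+b-(t-col[b])/(col[b-1]-col[b])
        for k,v in((0,va),(1,vb)):
            r=c["R"].T@np.array([(u-K[0,2])/K[0,0],(v-K[1,2])/K[1,1],1]);E[k].append(o+r*(zt-o[2])/r[2])
    return np.array(E)
E
python3 - <<'E'
from m import *
p,d=load("top0.npz")
E=stub(p)
for e in E: f=np.polyfit(e[:,1],e[:,0],1); print("slope",f[0],"x at -.155",np.polyval(f,-.155),"rms",np.std(e[:,0]-np.polyval(f,e[:,1])))
# rim circle, plane z ~.1135
W=cloud("top",d)
from scipy.optimize import least_squares
m=(W[...,2]>.108)&(W[...,2]<.118)&(W[...,1]<-.17)&(W[...,1]>-.42)&(W[...,0]>.33)&(W[...,0]<.62)
X=W[m]; 
s=least_squares(lambda q:np.hypot(X[:,0]-q[0],X[:,1]-q[1])-q[2],[.48,-.28,.1],loss='soft_l1',f_scale=.002); print("rim",s.x,len(X),np.median(X[:,2]))
# hob front edge
# handle plane
q=p.astype(int)
M=np.zeros(d.shape,bool);M[205:213,130:168]=1
X=W[M]; A=np.c_[X[:,:2],np.ones(len(X))]
f=np.linalg.lstsq(A,X[:,2],rcond=None)[0]
for _ in range(4):
    r=X[:,2]-A@f;k=abs(r)<.004;f=np.linalg.lstsq(A[k],X[k,2],rcond=None)[0]
n=np.array([-f[0],-f[1],1]);n/=np.linalg.norm(n);print("n",n,k.sum(),len(k),r[k].std(), "offset",n@np.array([0,0,f[2]]))
E
```

```text
slope -0.057641307889267725 x at -.155 0.4856791511138244 rms 0.00042315176341855637
slope -0.02375183350233156 x at -.155 0.4694697850067834 rms 0.00041293044298433497
rim [ 0.48351072 -0.28734111  0.0975205 ] 489 0.11365535308485537
n [ 0.10347663 -0.69941225  0.70718816] 291 304 0.0016145005571320714 offset 0.00048113006413268584
```

Run:
```python
from m import *
p,d=load("top0.npz"); W=cloud("top",d)
c=robot.camera_params("top");K=c["mtx"];o=-c["R"].T@c["t"];q=p.astype(float)
def run(n,off):
    E=[[],[]]
    for u in list(range(130,147))+list(range(156,166))+list(range(174,183)):
        col=q[196:224,u]; obj=col[13]; 
        # background per side
        for k,(rng,) in enumerate((((range(13,0,-1)),),((range(13,27)),))):
            rng=list(rng); bg=col[rng[-5:]].mean(0); w=(bg-obj); f=[(col[i]-obj)@w/(w@w) for i in rng]
            for j in range(1,len(f)):
                if f[j]>.5: v=196+rng[j-1]+(rng[j]-rng[j-1])*(.5-f[j-1])/(f[j]-f[j-1]);break
            r=c["R"].T@np.array([(u-K[0,2])/K[0,0],(v-K[1,2])/K[1,1],1]);E[k].append(o+r*(off-n@o)/(n@r))
    return np.array(E)
n=np.array([.1035,-.6994,.7072]);n/=np.linalg.norm(n)
E=run(n,.0005)
for e in E:
    m=e.mean(0);u,s,vt=np.linalg.svd(e-m);dd=vt[0]*np.sign(vt[0][1]);print(m,dd,"yaw",np.degrees(np.arctan2(-dd[0],dd[1])),"elev",np.degrees(np.arcsin(dd[2])),"rms",s[1:]/len(e)**.5)
# mouth end along row
for row in (206,208,210):
    line=q[row,175:195]; print(row,[int(x) for x in line[:,0]],[int(x) for x in line[:,1]])
    print((W[row,178:188]).round(3).tolist())
# rack bars: dark pts
X=W[(W[...,2]>.05)]
```

```text
[0.54928595 0.24464156 0.16226133] [-0.09464735  0.70086499  0.70698667] yaw 7.6909029626219825 elev 44.99026831100024 rms [2.70385889e-04 6.40138050e-17]
[0.52309693 0.24322788 0.16469606] [-0.09262226  0.70115005  0.70697222] yaw 7.525229161962489 elev 44.989097588470244 rms [3.38090096e-04 4.62331733e-17]
206 [138, 131, 128, 128, 128, 128, 127, 126, 125, 123, 123, 123, 123, 124, 124, 124, 124, 124, 125, 124] [30, 27, 28, 27, 27, 29, 33, 66, 105, 128, 133, 133, 133, 134, 135, 135, 135, 135, 135, 135]
[[0.549, 0.199, 0.115], [0.549, 0.197, 0.113], [0.549, 0.194, 0.115], [0.549, 0.192, 0.112], [0.549, 0.191, 0.108], [0.55, 0.189, 0.105], [0.56, 0.207, 0.001], [0.56, 0.204, 0.001], [0.56, 0.201, 0.0], [0.559, 0.198, 0.004]]
208 [146, 136, 129, 128, 127, 127, 128, 127, 125, 124, 123, 124, 125, 124, 125, 125, 125, 125, 125, 126] [33, 30, 29, 27, 27, 26, 31, 58, 101, 128, 134, 134, 135, 135, 135, 136, 136, 136, 135, 136]
[[0.543, 0.198, 0.119], [0.544, 0.196, 0.116], [0.544, 0.194, 0.114], [0.544, 0.192, 0.111], [0.544, 0.19, 0.11], [0.544, 0.188, 0.107], [0.554, 0.207, 0.001], [0.554, 0.204, 0.002], [0.554, 0.201, 0.0], [0.554, 0.198, 0.003]]
210 [137, 132, 129, 128, 128, 128, 128, 127, 126, 124, 124, 124, 124, 125, 125, 125, 125, 125, 126, 126] [30, 29, 27, 28, 28, 27, 30, 50, 92, 122, 133, 134, 134, 135, 135, 135, 135, 136, 136, 136]
[[0.538, 0.198, 0.119], [0.539, 0.196, 0.115], [0.539, 0.194, 0.116], [0.539, 0.192, 0.111], [0.539, 0.189, 0.113], [0.539, 0.188, 0.106], [0.548, 0.206, 0.002], [0.548, 0.203, 0.003], [0.548, 0.201, 0.002], [0.548, 0.198, 0.001]]
```

Run:
```python
from m import *
# pegs brass in top
for nm in("top","side"):
    p,d=load(nm+"0.npz"); W=cloud(nm,d); q=p.astype(int)
    b=(q[...,0]-q[...,2]>60)&(q[...,0]>110)&(q[...,1]>80)&(d>0)
    k,l,s,ce=cv2.connectedComponentsWithStats(b.astype(np.uint8))
    for i in range(1,k):
        if s[i,4]>3: X=W[l==i];print(nm,s[i],ce[i].round(1),X.mean(0).round(3),X.min(0).round(3),X.max(0).round(3))
# rack long bars in side: low-front/upper
p,d=load("side0.npz"); W=cloud("side",d)
# collar face from side image
for v in range(148,154): print(v,W[v,296:300,1].round(4),W[v,305:308,1].round(4),W[v,296:300,2].round(4))
```

```text
top [240 132  20  17 100] [247.5 143. ] [0.713 0.023 0.108] [ 0.699 -0.007  0.087] [0.743 0.043 0.119]
top [113 210   5   3  11] [115.3 211.1] [0.528 0.314 0.226] [0.526 0.308 0.217] [0.53  0.323 0.232]
top [116 248   6   3  12] [118.3 249.3] [0.444 0.305 0.224] [0.442 0.298 0.215] [0.447 0.314 0.23 ]
top [468 254  44  37 848] [497.  272.3] [ 0.378 -0.598  0.103] [ 0.321 -0.692  0.005] [ 0.423 -0.574  0.122]
top [121 288   4   2   7] [122.3 288.6] [0.36  0.292 0.227] [0.358 0.286 0.222] [0.362 0.296 0.233]
side [ 137    0  113   62 5579] [196.5  26.3] [ 1.315 -2.029 -0.42 ] [ 0.796 -2.063 -0.666] [ 1.736 -1.223 -0.093]
side [326  64  26  32 641] [338.4  79. ] [ 0.374 -0.598  0.093] [ 0.262 -1.23  -0.21 ] [ 0.422 -0.571  0.12 ]
side [301 155   2   4   7] [301.6 156.4] [ 0.476 -0.145  0.115] [ 0.474 -0.149  0.111] [ 0.478 -0.141  0.119]
side [181 186  27  16 198] [194.2 196.2] [0.727 0.035 0.108] [0.699 0.005 0.096] [0.761 0.046 0.119]
side [258 281   4  11  39] [259.4 285.5] [0.526 0.316 0.224] [0.523 0.311 0.216] [0.529 0.323 0.23 ]
side [308 282   4  11  42] [309.4 287. ] [0.442 0.3
[... 2031 characters left out ...]
01 0.396 0.069] [0.802 0.402 0.071]
side [ 71 351   8  10  25] [ 74.7 356.1] [0.857 0.426 0.066] [0.851 0.418 0.054] [0.866 0.431 0.073]
148 [-0.1823 -0.1805 -0.1803 -0.1799] [-0.1804 -0.1807 -0.181 ] [0.1107 0.1127 0.1132 0.114 ]
149 [-0.1834 -0.181  -0.1827 -0.1811] [-0.1811 -0.1825 -0.183 ] [0.1062 0.1087 0.1076 0.1093]
150 [-0.18   -0.1824 -0.1823 -0.1827] [-0.1803 -0.1815 -0.1839] [0.1055 0.1038 0.1043 0.1044]
151 [-0.1802 -0.1814 -0.1798 -0.1787] [-0.1823 -0.1816 -0.1827] [0.1017 0.1011 0.1028 0.1041]
152 [-0.1777 -0.1826 -0.1815 -0.1805] [-0.1805 -0.1796 -0.1804] [0.1002 0.0964 0.0977 0.0989]
153 [-0.1807 -0.1812 -0.1808 -0.1808] [-0.1808 -0.1814 -0.1811] [0.0939 0.0939 0.0947 0.095 ]
```

```bash
cat > plan.py <<'E'
from h import *
from scipy.spatial.transform import Rotation as Ro, Slerp
def cur():
    o=robot.get_obs(); return np.array(o["tool_pos"]),Ro.from_euler("xyz",o["ee_rot"]),o
def hpose(psi,elev):
    # handle R columns x,y,z
    a=np.radians(psi);e=np.radians(elev)
    x=np.array([np.cos(a),np.sin(a),0]);y=np.array([-np.sin(a)*np.cos(e),np.cos(a)*np.cos(e),np.sin(e)])
    return np.c_[x,y,np.cross(x,y)]
def tool_for(H,grip):
    R=np.c_[H[:,1],H[:,0],-H[:,2]]
    return np.array(grip)+.18*H[:,2],Ro.from_matrix(R)
def plan(P,R,n,start=None):
    p0,r0=start if start else cur()[:2]
    S=Slerp([0,1],Ro.concatenate([r0,R]))
    p,r=p0,r0
    for i in range(1,n+1):
        pt=p0+(P-p0)*i/n; rt=S(i/n)
        print(i,"d",(r.inv().apply(pt-p)/.1).round(3),"r",((r.inv()*rt).as_rotvec()/(np.pi/2)).round(3))
        p,r=pt,rt
    return p,r
H0=hpose(7.6,45)
GRIP=np.array([.5334,.2632,.1661])
E
python3 - <<'E'
from plan import *
P,R=tool_for(H0,GRIP); print("grasp tcp",P,R.as_euler("xyz"))
A=P+.09*H0[:,2]; 
Rd=Ro.from_matrix(np.c_[hpose(7.6,0)[:,1],hpose(7.6,0)[:,0],-hpose(7.6,0)[:,2]])
s=plan(np.array([.45,-.05,.43]),Rd,5)
print("then",A); s=plan(A,R,2,s)
E
```

```text
grasp tcp [0.55023349 0.13703886 0.29337922] [-3.14159265 -0.78539816  1.70344135]
1 d [ 0.846 -0.778 -0.051] r [-0.    -0.    -0.185]
2 d [ 1.034 -0.503 -0.051] r [-0.    -0.    -0.185]
3 d [ 1.134 -0.187 -0.052] r [-0.    -0.    -0.185]
4 d [ 1.14   0.146 -0.052] r [-0.    -0.    -0.185]
5 d [ 1.051  0.466 -0.053] r [-0.    -0.    -0.185]
then [0.55865024 0.07395829 0.35701883]
1 d [0.542 0.62  0.365] r [-0.    0.25  0.  ]
2 d [0.362 0.62  0.545] r [-0.    0.25  0.  ]
```

move_arm --increments '[[[0.55,0.85,-0.78,-0.05,0,0,-0.18],[0.55,0.85,-0.78,-0.05,0,0,-0.18],[0.55,0.85,-0.78,-0.05,0,0,-0.18],[0.55,0.85,-0.78,-0.05,0,0,-0.18],[0.55,0.85,-0.78,-0.05,0,0,-0.18]]]'

```text
time: 0.52
tool_pos: [0.201, -0.4347, 0.4098]
ee_rot: [3.141, 0.001, 0.538]
wrist_force: [-0.3, -0.3, 0.2]
width: 0.0641
```

move_arm --increments '[[[0.55,1,-0.5,-0.05,0,0,-0.18],[0.55,1,-0.5,-0.05,0,0,-0.18],[0.55,1,-0.5,-0.05,0,0,-0.18],[0.55,1,-0.5,-0.05,0,0,-0.18]]]'

```text
time: 0.85
tool_pos: [0.2621, -0.3397, 0.415]
ee_rot: [3.141, -0.001, 0.822]
wrist_force: [0.8, -0.0, 0.7]
width: 0.0518
```

move_arm --increments '[[[0.55,1,-0.2,-0.05,0,0,-0.18],[0.55,1,-0.2,-0.05,0,0,-0.18],[0.55,1,-0.2,-0.05,0,0,-0.18],[0.55,1,-0.2,-0.05,0,0,-0.18]]]'

```text
time: 1.18
tool_pos: [0.3156, -0.2542, 0.4199]
ee_rot: [3.141, -0.0, 1.104]
wrist_force: [0.1, -0.9, 0.4]
width: 0.0519
```

move_arm --increments '[[[0.55,1,0.15,-0.05,0,0,-0.18],[0.55,1,0.15,-0.05,0,0,-0.18],[0.55,1,0.15,-0.05,0,0,-0.18],[0.55,1,0.15,-0.05,0,0,-0.18]]]'

```text
time: 1.52
tool_pos: [0.3745, -0.1725, 0.4245]
ee_rot: [3.142, 0.0, 1.386]
wrist_force: [-0.6, 0.0, 0.8]
width: 0.0518
```

move_arm --increments '[[[0.55,1,0.47,-0.05,0,0,-0.18],[0.55,1,0.47,-0.05,0,0,-0.18],[0.55,1,0.47,-0.05,0,0,-0.18],[0.55,1,0.47,-0.05,0,0,-0.18],[0.55,1,0.47,-0.05,0,0,-0.18]]]'

```text
time: 1.93
tool_pos: [0.4386, -0.0846, 0.429]
ee_rot: [-3.14, 0.001, 1.665]
wrist_force: [-0.2, -0.1, -0.4]
width: 0.0515
```

Run:
```python
from plan import *
p,r,o=cur(); print(o["time"],p,r.as_euler("xyz"),o["joint_positions"].round(3),o["width"],o["wrist_force"])
P,R=tool_for(H0,GRIP); A=P+.09*H0[:,2]; plan(A,R,2)
```

```text
1.9333 [ 0.43857891 -0.08455593  0.42895906] [-3.13958830e+00  1.22176316e-03  1.66461955e+00] [-0.317 -0.148  1.552 -0.002  1.739 -0.411] 0.05149143284649098 [-0.17513495 -0.13265654 -0.37254162]
1 d [0.733 0.673 0.357] r [ 0.004  0.25  -0.012]
2 d [0.529 0.688 0.604] r [ 0.004  0.25  -0.012]
```

move_arm --increments '[[[0.55,0.73,0.67,0.36,0,0.25,-0.012],[0.55,0.73,0.67,0.36,0,0.25,-0.012],[0.55,0.73,0.67,0.36,0,0.25,-0.012],[0.55,0.73,0.67,0.36,0,0.25,-0.012],[0.55,0.73,0.67,0.36,0,0.25,-0.012]]]'

```text
time: 2.35
tool_pos: [0.4979, -0.0066, 0.3918]
ee_rot: [-3.141, -0.392, 1.681]
wrist_force: [-0.6, 0.1, 0.3]
width: 0.0517
```

move_arm --increments '[[[0.55,0.53,0.69,0.6,0,0.25,-0.012],[0.55,0.53,0.69,0.6,0,0.25,-0.012],[0.55,0.53,0.69,0.6,0,0.25,-0.012],[0.55,0.53,0.69,0.6,0,0.25,-0.012],[0.55,0.53,0.69,0.6,0,0.25,-0.012],[0.55,0.53,0.69,0.6,0,0.25,-0.012]]]'

```text
time: 2.85
tool_pos: [0.558, 0.0733, 0.3595]
ee_rot: [3.121, -0.781, 1.713]
wrist_force: [-1.0, -0.4, -1.0]
width: 0.0518
```

Run:
```python
from plan import *
p,r,o=cur(); print(o["time"],p,r.as_euler("xyz"),o["joint_positions"].round(3),o["width"],o["wrist_force"])
P,R=tool_for(H0,GRIP); plan(P+.09*H0[:,2],R,1); plan(P,R,1)
for n in("side","top"):
    p,d=robot.snapshot(n); np.savez(f"{n}1.npz",p=p,d=d)
    if n=="side": cv2.imwrite("pics/side1.png",cv2.resize(p[:,:,::-1],(800,600),interpolation=cv2.INTER_CUBIC))
    else: cv2.imwrite("pics/top1.png",cv2.resize(p[150:300,80:280,::-1],(800,600),interpolation=cv2.INTER_CUBIC))
```

```text
2.85 [0.55803606 0.0733304  0.35946664] [ 3.12067582 -0.78145368  1.71291472] [-0.157  0.167  1.459  0.757  1.719 -0.253] 0.05176909831408665 [-0.98355756 -0.44320979 -1.03357468]
1 d [-0.013  0.007  0.021] r [0.009 0.002 0.004]
1 d [-0.01  -0.006  0.921] r [0.009 0.002 0.004]
```

View pics/side1.png

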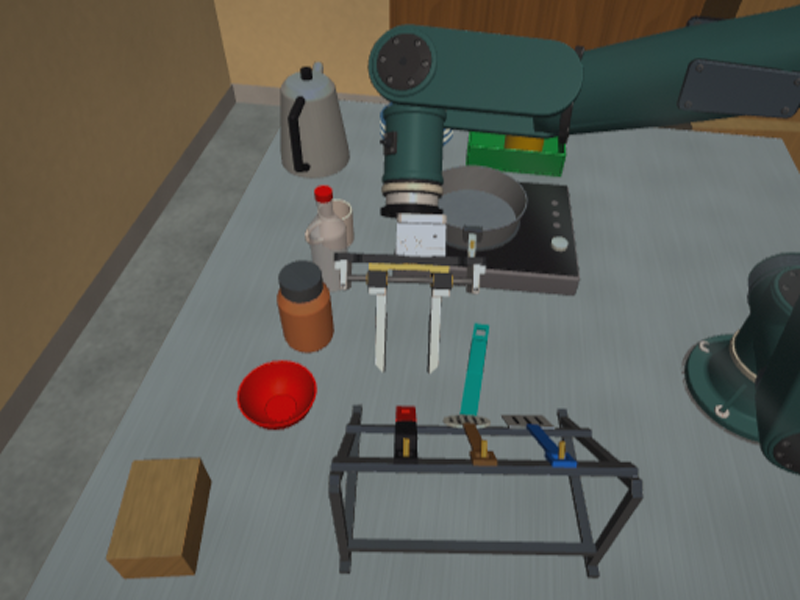

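View pics/top1.png

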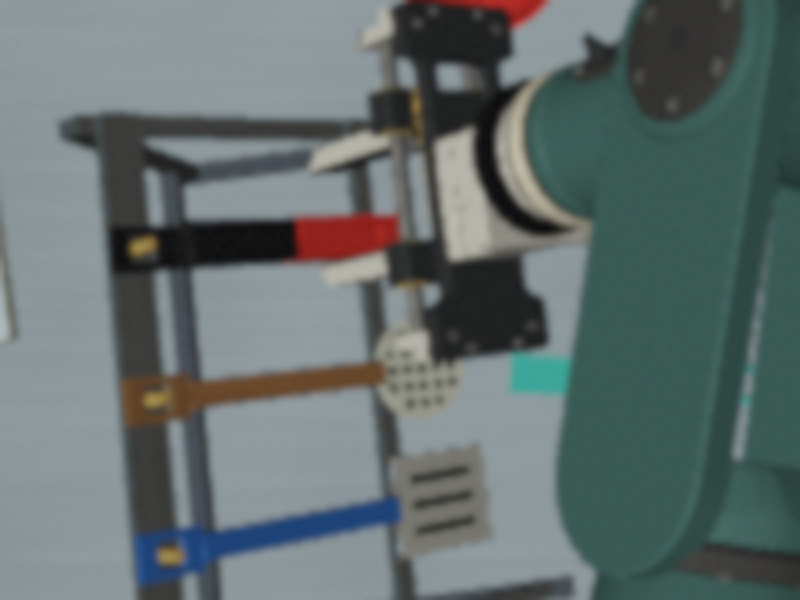

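Run:
```python
from plan import *
p,r,o=cur()
for n,off,s in(("top",(80,150),4),("side",(0,0),800/512)):
    for y in(-.026,0,.026):
        print(n,y,((proj(n,p+r.apply([0,y,.199]))-off)*s).round(1), ((proj(n,p+r.apply([0,y,.18]))-off)*s).round(1))
    print("grip",((proj(n,GRIP)-off)*s).round(1),"mouth",((proj(n,GRIP-.095*H0[:,1])-off)*s).round(1))
```

```text
top -0.026 [[332. 264.]] [[350.  259.5]]
top 0 [[327. 218.]] [[344.9 212.8]]
top 0.026 [[322.1 172.4]] [[339.8 166.4]]
grip [[265.9 242.4]] mouth [[401.2 236.3]]
side -0.026 [[425.6 371. ]] [[426.1 355.4]]
side 0 [[404.1 370.3]] [[404.6 354.7]]
side 0.026 [[382.6 369.7]] [[383.1 354. ]]
grip [[404.9 430.3]] mouth [[404.7 412.7]]
```

move_arm --increments '[[[0.55,-0.01,0,0.3,0.004,0,0],[0.55,-0.01,0,0.45,0.004,0,0],[0.55,-0.01,0,0.6,0.004,0,0],[0.55,-0.01,0,0.6,0.004,0,0],[0.55,-0.01,0,0.6,0.004,0,0]]]'

```text
time: 3.37
tool_pos: [0.553, 0.1164, 0.3164]
ee_rot: [3.127, -0.784, 1.716]
wrist_force: [0.6, 0.8, 0.5]
width: 0.0512
```

Run:
```python
from plan import *
p,r,o=cur(); print(o["time"],p,o["wrist_force"])
P,R=tool_for(H0,GRIP); plan(P,R,1)
for n,(a,b,c,d2) in(("side",(200,320,180,340)),("top",(170,230,90,190))):
    q,d=robot.snapshot(n); cv2.imwrite(f"pics/{n}2.png",cv2.resize(q[a:b,c:d2,::-1],None,fx=5 if n=="side" else 7,fy=5 if n=="side" else 7,interpolation=cv2.INTER_CUBIC))
```

```text
3.3667 [0.55301028 0.11637371 0.31642804] [0.60829576 0.80011551 0.47992005]
1 d [-0.015 -0.002  0.31 ] r [0.004 0.001 0.005]
```

View pics/side2.png

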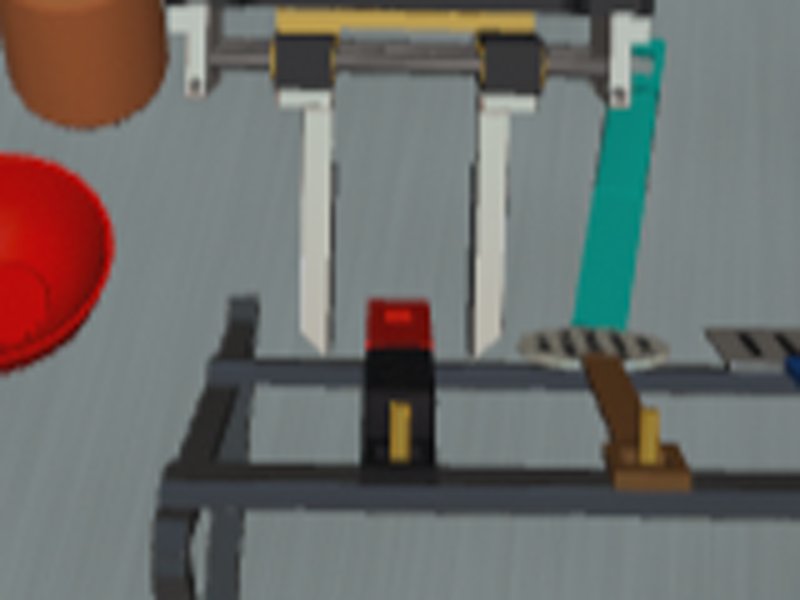

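View pics/top2.png

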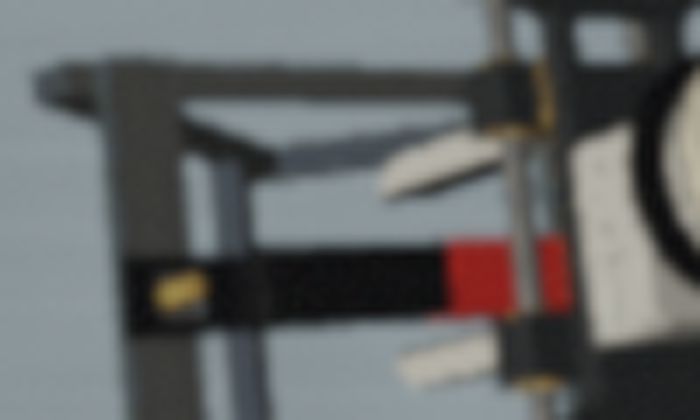

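The jaws straddle the handle evenly: in the side view the fingers are at (315,340) and (487,340), with the handle at (400,330). Now I'll go down onto it and close.

move_arm --increments '[[[0.55,-0.015,0,0.15,0.003,0,0.003],[0.55,-0.015,0,0.31,0.003,0,0.003],[0.55,-0.015,0,0.31,0.003,0,0.003],[0.55,-0.015,0,0.31,0.003,0,0.003]]]'

```text
time: 3.8
tool_pos: [0.5506, 0.1376, 0.2919]
ee_rot: [3.14, -0.785, 1.707]
wrist_force: [0.5, 0.8, 0.5]
width: 0.0518
```

move_arm --increments '[[[0,0,0,0,0,0,0],[0,0,0,0,0,0,0],[0,0,0,0,0,0,0],[0,0,0,0,0,0,0],[0,0,0,0,0,0,0],[0,0,0,0,0,0,0]]]'

```text
time: 4.3
tool_pos: [0.5511, 0.1371, 0.2931]
ee_rot: [3.136, -0.785, 1.708]
wrist_force: [-0.4, -1.5, 0.9]
width: 0.0255
```

Run:
```python
from plan import *
p,r,o=cur(); print(o["time"],p,o["wrist_force"],o["wrist_torque"],o["width"],o["joint_positions"])
P,R=tool_for(H0,GRIP); plan(P,R,1); plan(P+.05*H0[:,2],R,1)
for n,(a,b,c,d2) in(("side",(200,320,180,340)),("top",(170,230,90,190))):
    q,d=robot.snapshot(n); cv2.imwrite(f"pics/{n}3.png",cv2.resize(q[a:b,c:d2,::-1],None,fx=5 if n=="side" else 7,fy=5 if n=="side" else 7,interpolation=cv2.INTER_CUBIC))
```

```text
4.3 [0.55106606 0.13709463 0.2931352 ] [-0.37579546 -1.49962917  0.88210689] [-0.35770264 -0.06819445 -0.03377387] 0.025538244982143573 [-0.04545939  0.20326136  1.55501856  0.76983927  1.55989205 -0.26109188]
1 d [ 0.002 -0.008 -0.001] r [0.001 0.    0.002]
1 d [ 0.002 -0.007 -0.501] r [0.001 0.    0.002]
```

View pics/side3.png

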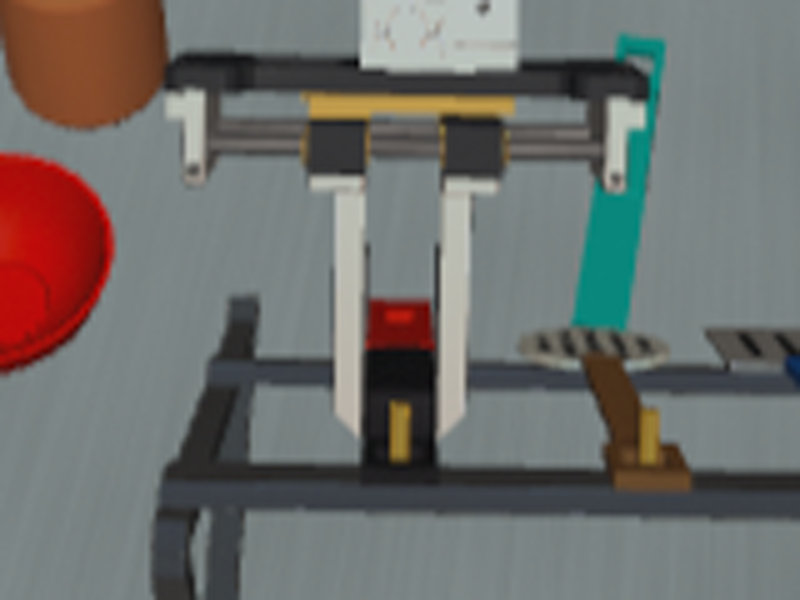

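The side view shows the fingers shut on the black tube at (350,400) and (450,400), and the opening reads 25.5 mm. Next I'll lift it along the peg, which is tool -z.

move_arm --increments '[[[0,0,0,-0.1,0,0,0],[0,0,0,-0.2,0,0,0],[0,0,0,-0.3,0,0,0],[0,0,0,-0.4,0,0,0],[0,0,0,-0.55,0,0,0],[0,0,0,-0.7,0,0,0],[0,0,0,-0.7,0,0,0]]]'

```text
time: 4.98
tool_pos: [0.5582, 0.0862, 0.3451]
ee_rot: [3.131, -0.783, 1.71]
wrist_force: [0.9, -0.3, -1.7]
width: 0.0256
```

Run:
```python
from plan import *
p,r,o=cur(); print(o["time"],p,o["wrist_force"],o["wrist_torque"],o["width"])
for n in("side","top"):
    q,d=robot.snapshot(n); np.savez(f"{n}4.npz",p=q,d=d)
    if n=="side": cv2.imwrite("pics/side4.png",cv2.resize(q[150:320,180:400,::-1],None,fx=3.5,fy=3.5,interpolation=cv2.INTER_CUBIC))
    else: cv2.imwrite("pics/top4.png",cv2.resize(q[150:300,80:280,::-1],(800,600),interpolation=cv2.INTER_CUBIC))
# stub target: handle yaw 2.4, level; approach pose mouth 30 mm before tip
Hs=hpose(2.4,0); root=np.array([.4788,-.181,.105])
g=root+Hs[:,1]*(.095+.06+.06); P,R=tool_for(Hs,g); P=P+[0,0,.06]
print("target",P); plan(P,R,4)
```

```text
4.9833 [0.55819685 0.08622076 0.34507455] [ 0.90532158 -0.32923771 -1.68091978] [-0.49375583 -0.14940725 -0.02545708] 0.025637886350039475
target [0.46979673 0.03381141 0.345     ]
1 d [-0.069 -0.235 -0.078] r [-0.005 -0.125  0.014]
2 d [-0.088 -0.233 -0.065] r [-0.005 -0.125  0.014]
3 d [-0.104 -0.23  -0.048] r [-0.005 -0.125  0.014]
4 d [-0.117 -0.228 -0.028] r [-0.005 -0.125  0.014]
```

View pics/side4.png

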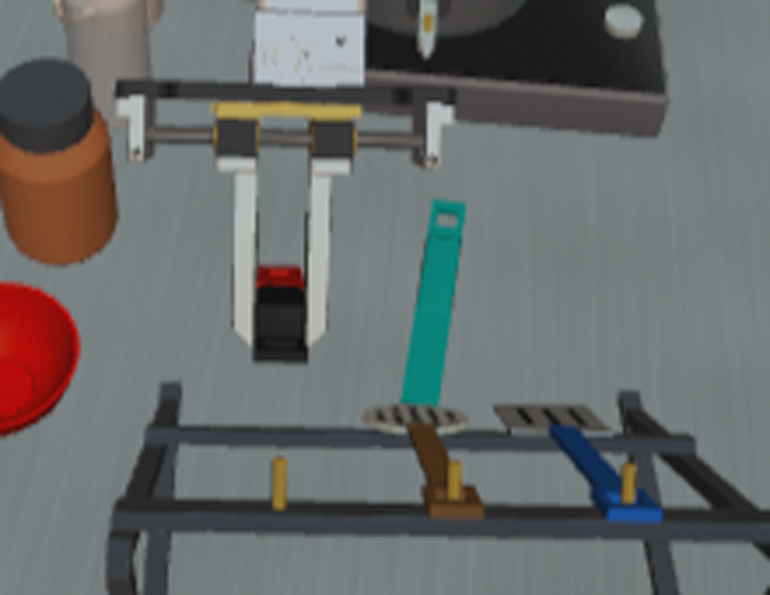

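View pics/top4.png

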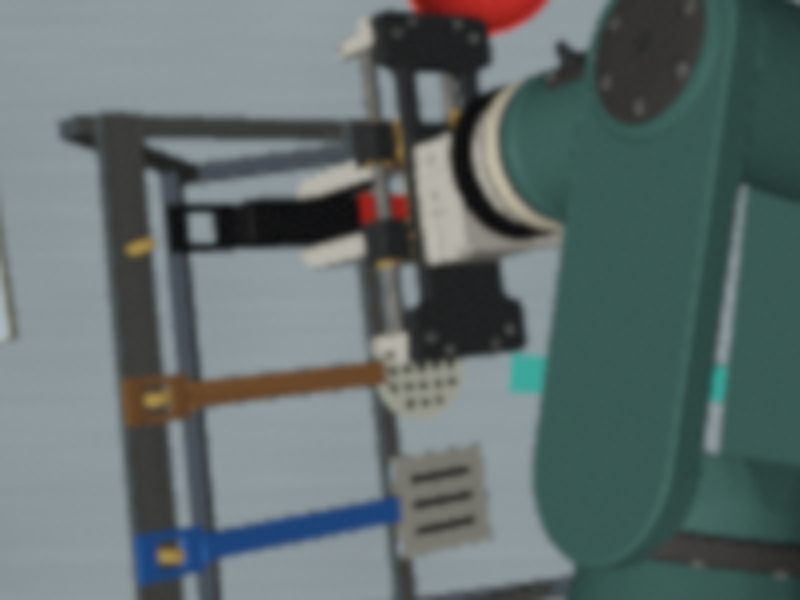

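The handle is off its peg and held. In the top view the bare peg is at (138,246), and the skimmer and turner haven't moved. Next I'll carry it toward the pan and level it.

Run:
```python
from plan import *
Hs=hpose(2.4,0); root=np.array([.4788,-.181,.105])
g=root+Hs[:,1]*(.095+.06+.06); P,R=tool_for(Hs,g); P=P+[0,0,.06]
plan(P,R,2)
```

```text
1 d [-0.138 -0.47  -0.157] r [-0.01  -0.25   0.028]
2 d [-0.208 -0.461 -0.095] r [-0.01  -0.25   0.028]
```

move_arm --increments '[[[0,-0.03,-0.1,-0.03,0,-0.06,0.007],[0,-0.07,-0.23,-0.08,0,-0.12,0.014],[0,-0.1,-0.35,-0.12,0,-0.19,0.021],[0,-0.14,-0.47,-0.16,-0.01,-0.25,0.028],[0,-0.14,-0.47,-0.16,-0.01,-0.25,0.028]]]'

```text
time: 5.5
tool_pos: [0.512, 0.0614, 0.3435]
ee_rot: [-3.132, -0.389, 1.657]
wrist_force: [0.9, 0.4, -0.9]
width: 0.0256
```

move_arm --increments '[[[0,-0.05,-0.1,-0.03,0,-0.06,0.007],[0,-0.1,-0.23,-0.05,0,-0.12,0.014],[0,-0.15,-0.35,-0.07,0,-0.19,0.021],[0,-0.21,-0.46,-0.1,-0.01,-0.25,0.028],[0,-0.21,-0.46,-0.1,-0.01,-0.25,0.028],[0,-0.21,-0.46,-0.1,-0.01,-0.25,0.028],[0,-0.21,-0.46,-0.1,-0.01,-0.25,0.028]]]'

```text
time: 6.08
tool_pos: [0.4702, 0.0344, 0.3445]
ee_rot: [-3.139, -0.003, 1.615]
wrist_force: [-0.3, -0.4, -1.9]
width: 0.0257
```

Run:
```python
from plan import *
p,r,o=cur(); print(o["time"],p,r.as_euler("xyz"),o["wrist_force"],o["wrist_torque"],o["width"],o["joint_positions"].round(2))
for n in("side","top"):
    q,d=robot.snapshot(n); np.savez(f"{n}5.npz",p=q,d=d)
    if n=="side": cv2.imwrite("pics/side5.png",cv2.resize(q[110:310,180:400,::-1],None,fx=3,fy=3,interpolation=cv2.INTER_CUBIC))
    else: cv2.imwrite("pics/top5.png",cv2.resize(q[150:300,180:380,::-1],(800,600),interpolation=cv2.INTER_CUBIC))
Hs=hpose(2.4,0); root=np.array([.4788,-.181,.105])
g=root+Hs[:,1]*(.095+.06+.06); P,R=tool_for(Hs,g); P=P+[0,0,.06]
plan(P,R,1)
```

```text
6.0833 [0.47020151 0.03435347 0.34449372] [-3.13918938e+00 -3.09665601e-03  1.61458477e+00] [-0.28765063 -0.42434571 -1.88825044] [-0.0897555  -0.06446841  0.03348172] 0.02568147762530449 [-0.05 -0.07  1.65  0.    1.57 -0.09]
1 d [-0.001 -0.006 -0.004] r [-0.002 -0.001  0.001]
```

View pics/side5.png

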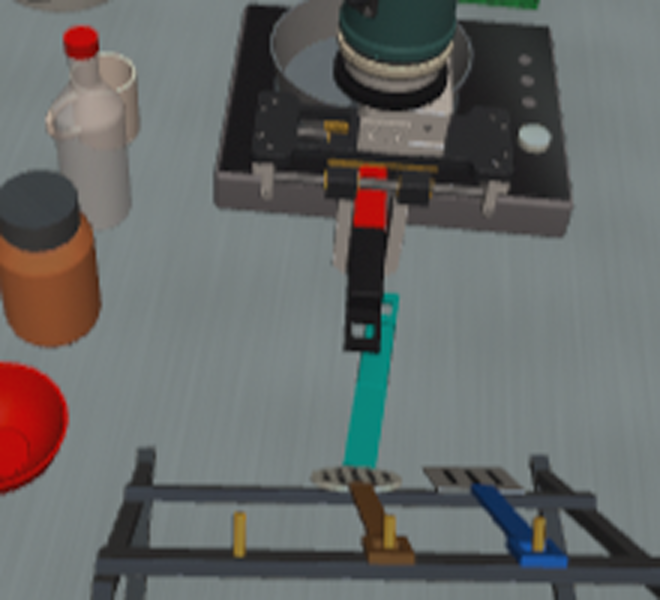

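View pics/top5.png

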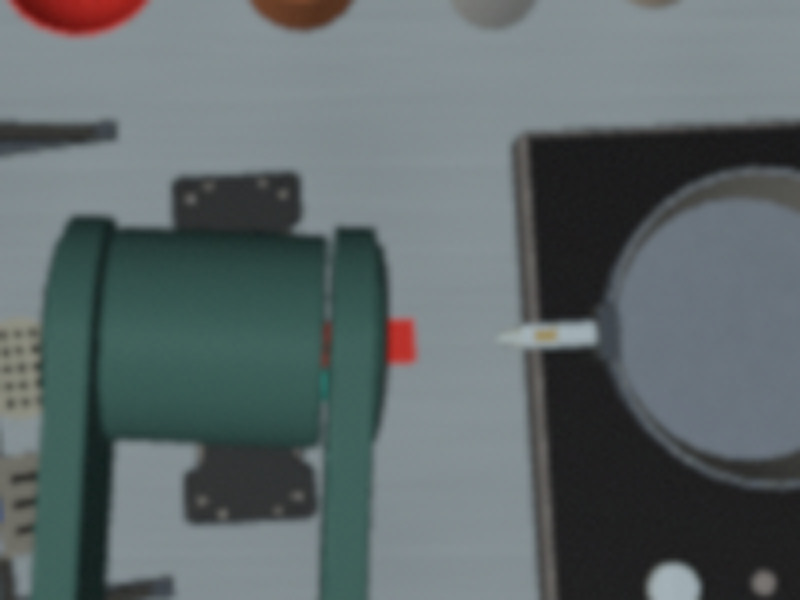

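The handle is level, window up: red at (372,190) in the side view, and the mouth at (413,342) in the top view, in front of the stub tip at (500,338). Next I'll measure the handle's true pose in the hand.

Run:
```python
from plan import *
p,r,o=cur(); G=p+r.apply([0,0,.18]); H=np.c_[r.apply([0,1,0]),r.apply([1,0,0]),-r.apply([0,0,1])]
print("G",G)
for n in("side","top"):
    q,d=load(n+"5.npz"); W=cloud(n,d); L=(W-G)@H  # handle coords, y from grip
    c=q.astype(int)
    m=(abs(L[...,0])<.02)&(L[...,2]>0)&(L[...,2]<.022)&(L[...,1]>-.105)&(L[...,1]<.062)&(d>0)
    m&=((c.max(-1)<45)|((c[...,0]>90)&(c[...,1]<70)))
    X=L[m]; print(n,len(X))
    if len(X)<10: continue
    k=np.ones(len(X),bool)
    for _ in range(5):
        A=np.c_[X[:,0],X[:,1],np.ones(len(X))]; f=np.linalg.lstsq(A[k],X[k,2],rcond=None)[0]; rr=X[:,2]-A@f; k=abs(rr)<.003
    print("z=ax+by+c",f,"pitch deg",np.degrees(f[1]),"n",k.sum(),rr[k].std())
    for lo in np.arange(-.105,.06,.015):
        b=(X[:,1]>=lo)&(X[:,1]<lo+.015)&k
        if b.sum()>3: print(round(lo+.0075,4),b.sum(),"x",X[b,0].min().round(4),X[b,0].max().round(4),"z",np.median(X[b,2]).round(4),"ymin",X[b,1].min().round(4))
```

```text
G [0.46990229 0.03422882 0.16456478]
side 452
z=ax+by+c [-0.0059426   0.00354351  0.01001945] pitch deg 0.20302808828434155 n 420 0.0011653757394817787
-0.0825 20 x -0.0146 0.0072 z 0.0096 ymin -0.0833
-0.0675 14 x -0.0146 0.0047 z 0.0092 ymin -0.0749
-0.0525 31 x -0.0148 0.0065 z 0.0097 ymin -0.057
-0.0375 47 x -0.0152 0.0084 z 0.0099 ymin -0.0449
-0.0225 47 x -0.0131 0.0082 z 0.01 ymin -0.0298
-0.0075 45 x -0.0133 0.01 z 0.0101 ymin -0.0145
0.0075 56 x -0.0157 0.0112 z 0.0104 ymin 0.0
0.0225 59 x -0.0136 0.011 z 0.0101 ymin 0.0151
0.0375 59 x -0.0138 0.0105 z 0.0103 ymin 0.0302
0.0525 42 x -0.0119 0.0103 z 0.0098 ymin 0.0457
top 44
z=ax+by+c [-0.01908251  0.08744272  0.01875498] pitch deg 5.010098861216865 n 41 0.001206828161820877
-0.0975 15 x -0.0102 0.0085 z 0.011 ymin -0.0931
-0.0825 26 x -0.0101 0.0088 z 0.0115 ymin -0.0899
```

move_arm --increments '[[[0,0,0,0.15,0,0,0],[0,0,0,0.3,0,0,0],[0,0,0,0.45,0,0,0],[0,0,0,0.59,0,0,0],[0,0,0,0.59,0,0,0],[0,0,0,0.59,0,0,0]]]'

```text
time: 6.68
tool_pos: [0.4698, 0.0337, 0.2851]
ee_rot: [-3.137, -0.001, 1.614]
wrist_force: [0.7, -0.8, -1.4]
width: 0.026
```

move_arm --increments '[[[0,-0.15,0,0,0,0,0],[0,-0.3,0,0,0,0,0],[0,-0.45,0,0,0,0,0],[0,-0.45,0,0,0,0,0],[0,-0.45,0,0,0,0,0],[0,-0.45,0,0,0,0,0]]]'

```text
time: 7.18
tool_pos: [0.472, -0.011, 0.2869]
ee_rot: [-3.141, 0.0, 1.614]
wrist_force: [-0.5, -0.5, -2.0]
width: 0.026
```

Run:
```python
from plan import *
p,r,o=cur(); G=p+r.apply([0,0,.18]); H=np.c_[r.apply([0,1,0]),r.apply([1,0,0]),-r.apply([0,0,1])]
print(o["time"],"G",G,r.as_euler("xyz"),o["wrist_force"],o["width"])
Hs=hpose(2.4,0); root=np.array([.4788,-.181,.105]); print("G in stub frame",Hs.T@(G-root),"mouth y",(Hs.T@(G-root))[1]-.095)
print("top mouth pix",proj("top",G+H@[0,-.095,.0115]),proj("top",G+H@[.013,-.095,.0115]),proj("top",G+H@[-.013,-.095,.0115]))
for n in("side","top"):
    q,d=robot.snapshot(n); np.savez(f"{n}6.npz",p=q,d=d)
    if n=="side": cv2.imwrite("pics/side6.png",cv2.resize(q[110:310,180:400,::-1],None,fx=3,fy=3,interpolation=cv2.INTER_CUBIC))
    else: cv2.imwrite("pics/top6.png",cv2.resize(q[205:265,265:345,::-1],None,fx=10,fy=10,interpolation=cv2.INTER_CUBIC))
```

```text
7.1833 G [ 0.47199555 -0.01099655  0.10688436] [-3.14145599e+00  8.19292689e-05  1.61371466e+00] [-0.53309244 -0.50122464 -1.97125442] 0.025955988393039045
G in stub frame [0.00032052 0.17013927 0.00188436] mouth y 0.0751392690117833
top mouth pix [[299.45066486 233.97548789]] [[299.1090632  228.74635791]] [[299.79352656 239.22390616]]
```

View pics/top6.png

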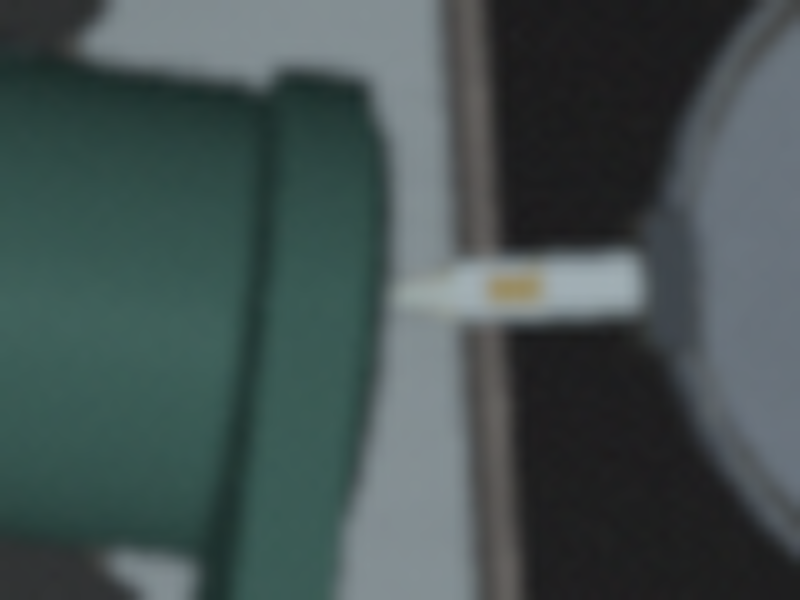

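View pics/side6.png

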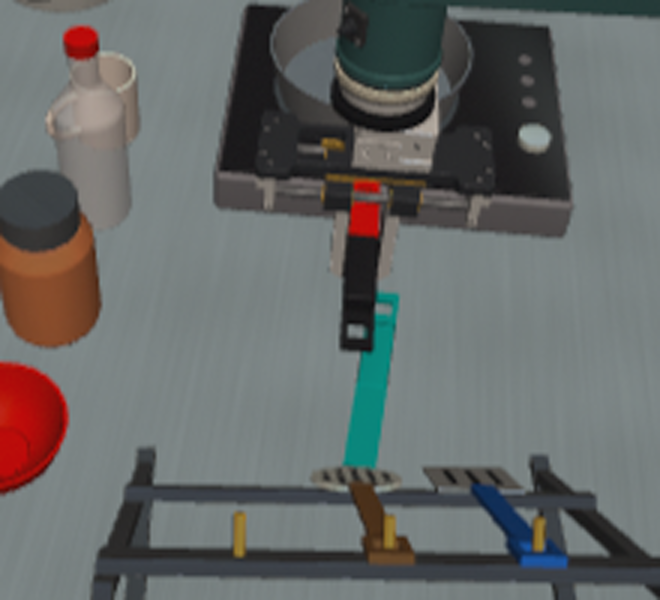

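move_arm --increments '[[[0,0,0,0.014,0,0,0],[0,-0.05,0,0.014,0,0,0],[0,-0.1,0,0.014,0,0,0],[0,-0.15,0,0.014,0,0,0],[0,-0.2,0,0.014,0,0,0],[0,-0.25,0,0.014,0,0,0],[0,-0.25,0,0.014,0,0,0]]]'

```text
time: 7.87
tool_pos: [0.4728, -0.0373, 0.2847]
ee_rot: [-3.14, 0.001, 1.613]
wrist_force: [-0.1, 0.0, -1.7]
width: 0.0258
```

```bash
cat > st.py <<'E'
from plan import *
p,r,o=cur(); G=p+r.apply([0,0,.18])
Hs=hpose(2.35,0); root=np.array([.4788,-.181,.105]); q=Hs.T@(G-root)
print(o["time"],"stub frame",q.round(4),"mouth y",(q[1]-.095).round(4),"rot",np.degrees(r.as_euler("xyz")).round(2),"F",(Hs.T@o["wrist_force"]).round(2),"T",(Hs.T@o["wrist_torque"]).round(2),o["width"])
E
python3 st.py
```

```text
7.8667 stub frame [-0.0003  0.1436 -0.0003] mouth y 0.0486 rot [-1.7992e+02  7.0000e-02  9.2400e+01] F [-0.14  0.03 -1.68] T [-0.08 -0.07  0.06] 0.02582779362727332
```

move_arm --increments '[[[0,-0.04,0,-0.005,0,0,0],[0,-0.08,0,-0.005,0,0,0],[0,-0.1,0,-0.005,0,0,0],[0,-0.1,0,-0.005,0,0,0]]]'

```text
time: 8.2
tool_pos: [0.4733, -0.0466, 0.2854]
ee_rot: [-3.14, 0.001, 1.613]
wrist_force: [-0.5, 0.5, -0.0]
width: 0.0254
```

```bash
python3 st.py
python3 - <<'E'
from h import *
for n in("side","top"):
    q,d=robot.snapshot(n); 
    if n=="side": cv2.imwrite("pics/side7.png",cv2.resize(q[130:250,240:370,::-1],None,fx=5,fy=5,interpolation=cv2.INTER_CUBIC))
    else: cv2.imwrite("pics/top7.png",cv2.resize(q[205:265,265:345,::-1],None,fx=10,fy=10,interpolation=cv2.INTER_CUBIC))
E
```

```text
8.2 stub frame [-0.0002  0.1343  0.0004] mouth y 0.0393 rot [-1.7993e+02  5.0000e-02  9.2440e+01] F [-0.47  0.49 -0.03] T [-0.03 -0.11 -0.  ] 0.02544247422307178
```

View pics/side7.png

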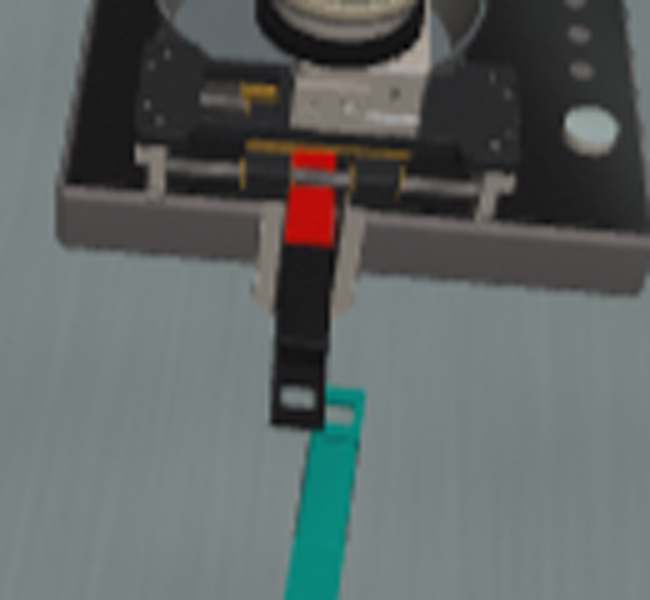

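View pics/top7.png

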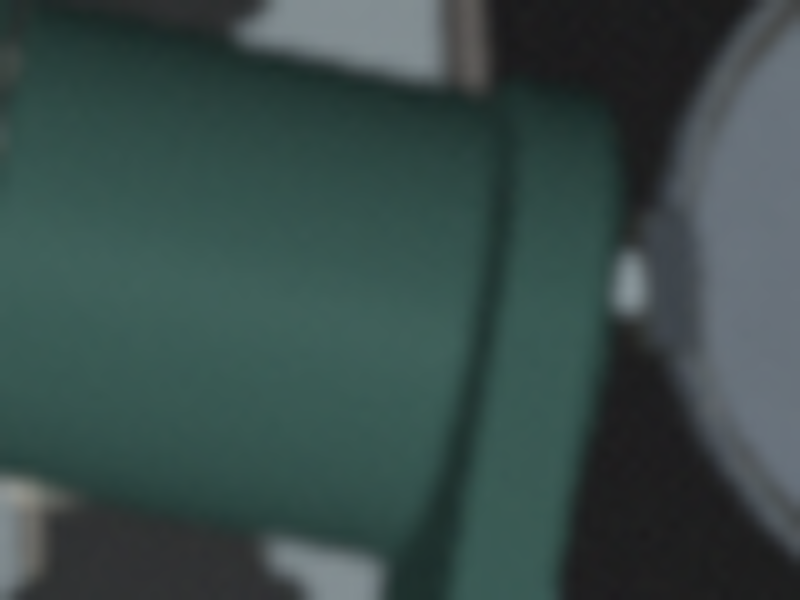

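The arm hides the mouth in both views: top shows only the stub root at (630,285). The wrist force stays below 2 N, so the stub is going in freely. I'll keep pushing and watch the force.

move_arm --increments '[[[0,-0.04,0,0.002,0,0,0],[0,-0.07,0,0.002,0,0,0],[0,-0.1,0,0.002,0,0,0],[0,-0.1,0,0.002,0,0,0]]]'

```text
time: 8.63
tool_pos: [0.4737, -0.056, 0.2853]
ee_rot: [-3.141, -0.001, 1.614]
wrist_force: [0.3, 4.7, 0.9]
width: 0.026
```

```bash
python3 st.py
```

```text
8.6333 stub frame [-1.000e-04  1.253e-01  3.000e-04] mouth y 0.0303 rot [-1.7994e+02 -6.0000e-02  9.2480e+01] F [0.5  4.7  0.86] T [ 0.55 -0.1   0.02] 0.02598006100322663
```

move_arm --increments '[[[0,-0.04,0,0.002,0,0,0],[0,-0.08,0,0.002,0,0,0],[0,-0.12,0,0.002,0,0,0],[0,-0.16,0,0.002,0,0,0],[0,-0.2,0,0.002,0,0,0],[0,-0.2,0,0.002,0,0,0]]]'

```text
time: 9.13
tool_pos: [0.4741, -0.0764, 0.2836]
ee_rot: [-3.138, -0.001, 1.614]
wrist_force: [0.3, 3.3, -4.5]
width: 0.0258
```

```bash
python3 st.py
```

```text
9.1333 stub frame [-0.0011  0.1049 -0.0014] mouth y 0.0099 rot [-1.7977e+02 -4.0000e-02  9.2450e+01] F [ 0.47  3.25 -4.52] T [ 0.87 -0.08 -0.03] 0.02581329875188333
```

move_arm --increments '[[[0,-0.03,0.008,-0.01,0,0,0],[0,-0.06,0.008,-0.01,0,0,0],[0,-0.09,0.008,-0.01,0,0,0],[0,-0.11,0.008,-0.01,0,0,0],[0,-0.11,0.008,-0.01,0,0,0]]]'

```text
time: 9.55
tool_pos: [0.4758, -0.0872, 0.2859]
ee_rot: [-3.14, -0.001, 1.613]
wrist_force: [-0.2, 6.5, -4.5]
width: 0.0253
```

```bash
python3 st.py
python3 - <<'E'
from h import *
for n in("side","top"):
    q,d=robot.snapshot(n); np.savez(f"{n}8.npz",p=q,d=d)
    if n=="side": cv2.imwrite("pics/side8.png",cv2.resize(q[130:250,240:370,::-1],None,fx=5,fy=5,interpolation=cv2.INTER_CUBIC))
    else: cv2.imwrite("pics/top8.png",cv2.resize(q[205:265,265:345,::-1],None,fx=10,fy=10,interpolation=cv2.INTER_CUBIC))
E
```

```text
9.55 stub frame [0.0006 0.0941 0.0009] mouth y -0.0009 rot [-1.7992e+02 -5.0000e-02  9.2440e+01] F [ 0.11  6.5  -4.49] T [ 1.26 -0.04 -0.04] 0.025294693288279407
```

View pics/side8.png

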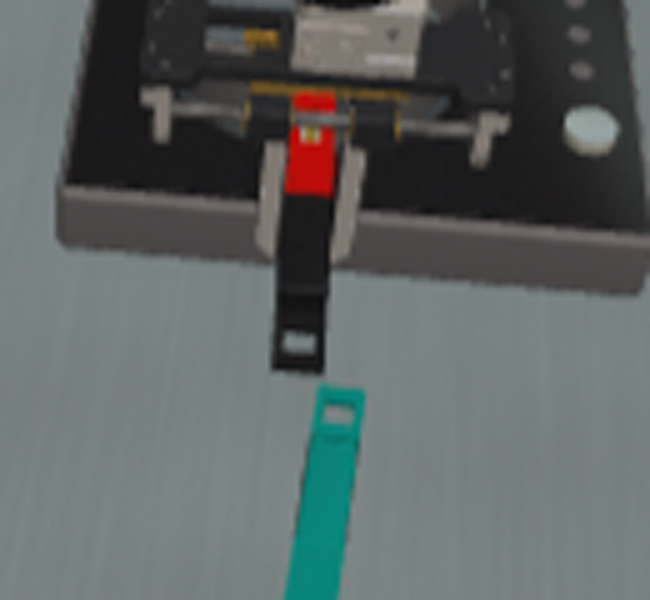

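The button shows pale and brass in the window at (310,132). I'll push slightly further to seat it against the collar.

move_arm --increments '[[[0,-0.015,0,0.005,0,0,0],[0,-0.03,0,0.005,0,0,0],[0,-0.03,0,0.005,0,0,0],[0,-0.03,0,0.005,0,0,0]]]'

```text
time: 9.98
tool_pos: [0.4758, -0.0883, 0.2859]
ee_rot: [-3.14, -0.006, 1.614]
wrist_force: [-1.1, 13.4, 0.1]
width: 0.0259
```

```bash
python3 st.py
```

```text
9.9833 stub frame [0.0006 0.0939 0.0009] mouth y -0.0011 rot [-179.93   -0.36   92.5 ] F [-0.53 13.48  0.14] T [ 2.26  0.14 -0.17] 0.02590169867033096
```

move_arm --increments '[[[0,-0.015,0,0,0,0,0],[0,-0.03,0,0,0,0,0],[0,-0.03,0,0,0,0,0],[0,-0.03,0,0,0,0,0]]]'

```text
time: 10.32
tool_pos: [0.476, -0.0895, 0.2862]
ee_rot: [-3.141, -0.012, 1.616]
wrist_force: [-2.2, 20.1, 2.1]
width: 0.0255
```

```bash
python3 st.py
```

```text
10.3167 stub frame [0.0007 0.0938 0.0012] mouth y -0.0012 rot [-179.95   -0.69   92.57] F [-1.38 20.17  2.05] T [ 3.47  0.13 -0.14] 0.025518591964149046
```

Force went from 6.5 to 13.5 to 20 N with almost no further travel (0.3 mm), so it's against the collar. I'll ease off, open and withdraw.

move_arm --increments '[[[0,0.03,0,0,0,0,0],[0,0.06,0,0,0,0,0],[0,0.06,0,0,0,0,0],[0.5,0.06,0,0,0,0,0],[0.5,0.06,0,0,0,0,0],[0.5,0.06,0,0,0,0,0],[0.5,0.06,0,0,0,0,0],[0.5,0.06,0,0,0,0,0]]]'

```text
time: 10.98
tool_pos: [0.476, -0.0877, 0.286]
ee_rot: [-3.141, 0.002, 1.613]
wrist_force: [0.2, -0.3, -0.3]
width: 0.0469
```

```bash
python3 st.py
python3 - <<'E'
from h import *
for n in("side",):
    q,d=robot.snapshot(n); np.savez(f"{n}9.npz",p=q,d=d)
    cv2.imwrite("pics/side9.png",cv2.resize(q[130:250,240:370,::-1],None,fx=5,fy=5,interpolation=cv2.INTER_CUBIC))
E
```

```text
10.9833 stub frame [0.001  0.0929 0.001 ] mouth y -0.0021 rot [-1.7999e+02  1.2000e-01  9.2440e+01] F [ 0.15 -0.35 -0.3 ] T [-0.04 -0.04 -0.  ] 0.04687389489507346
```

View pics/side9.png

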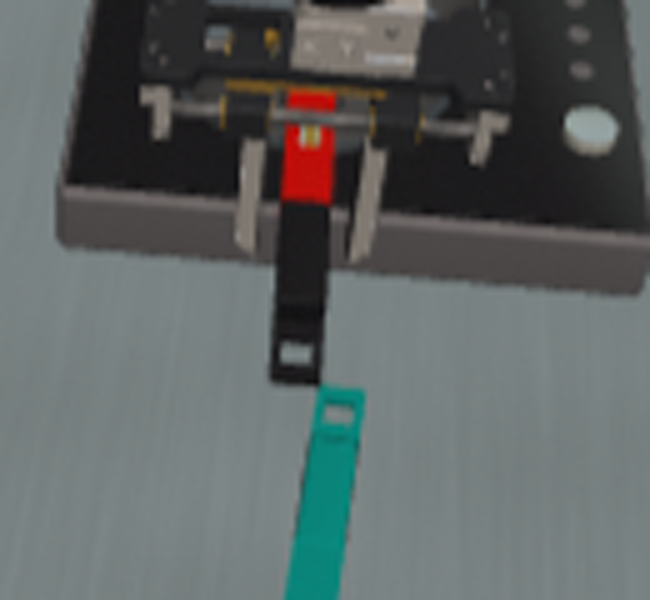

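The handle stays on, but its tab moved from row 371 to row 383. That could be droop, or my easing off may have drawn it back slightly. I'll withdraw upward and measure.

move_arm --increments '[[[0.5,0,0,-0.2,0,0,0],[0.5,0,0,-0.4,0,0,0],[0.5,0,0,-0.7,0,0,0],[0.5,0,0,-0.9,0,0,0],[0.5,0,0,-0.9,0,0,0]]]'

```text
time: 11.45
tool_pos: [0.4767, -0.0874, 0.3809]
ee_rot: [3.134, 0.005, 1.614]
wrist_force: [0.7, 0.5, 0.8]
width: 0.0471
```

move_arm --increments '[[[0.5,0.9,-0.9,-0.1,0,0,0],[0.5,0.9,-0.9,-0.1,0,0,0],[0.5,0.9,-0.9,-0.1,0,0,0],[0.5,0.9,-0.9,-0.1,0,0,0],[0.5,0.9,-0.9,-0.1,0,0,0]]]'

```text
time: 11.87
tool_pos: [0.3809, -0.0001, 0.385]
ee_rot: [-3.141, 0.001, 1.616]
wrist_force: [1.3, 0.1, -0.0]
width: 0.0469
```

```bash
cat > look.py <<'E'
import sys
from plan import *
t=sys.argv[1]
print(robot.get_obs()["time"])
Hs=hpose(2.35,0); root=np.array([.4788,-.181,.105])
for n in("side","top"):
    q,d=robot.snapshot(n); np.savez(f"{n}{t}.npz",p=q,d=d)
    if n=="side": cv2.imwrite(f"pics/side{t}.png",cv2.resize(q[130:230,250:350,::-1],None,fx=6,fy=6,interpolation=cv2.INTER_CUBIC))
    else: cv2.imwrite(f"pics/top{t}.png",cv2.resize(q[205:265,245:345,::-1],None,fx=8,fy=8,interpolation=cv2.INTER_CUBIC))
    W=cloud(n,d); L=(W-root)@Hs; c=q.astype(int)
    m=(abs(L[...,0])<.02)&(abs(L[...,2])<.03)&(L[...,1]>-.02)&(L[...,1]<.2)&((c.max(-1)<45)|((c[...,0]>90)&(c[...,1]<70)))&(d>0)
    X=L[m]
    for lo in np.arange(-.01,.19,.01):
        b=(X[:,1]>=lo)&(X[:,1]<lo+.01)
        if b.sum()>2: print(n,round(lo+.005,3),b.sum(),"x",X[b,0].mean().round(4),"z",np.percentile(X[b,2],70).round(4))
    print("ymin,max",X[:,1].min(),X[:,1].max())
E
python3 look.py 10
```

```text
11.8667
side 0.005 17 x -0.0022 z 0.0132
side 0.015 28 x -0.0009 z 0.0126
side 0.025 21 x 0.0 z 0.0121
side 0.035 16 x -0.0031 z 0.0116
side 0.045 22 x -0.0018 z 0.0101
side 0.055 26 x -0.0018 z 0.0105
side 0.065 30 x -0.001 z 0.0087
side 0.075 26 x -0.0007 z 0.0079
side 0.085 21 x 0.0002 z 0.007
side 0.095 28 x -0.0014 z 0.0065
side 0.105 29 x -0.0016 z 0.0059
side 0.115 29 x -0.0006 z 0.0054
side 0.125 31 x -0.0015 z 0.0046
side 0.135 29 x -0.0002 z 0.0041
side 0.145 41 x -0.0002 z 0.0028
side 0.155 66 x -0.0013 z -0.0064
side 0.165 12 x -0.0023 z -0.0154
side 0.175 6 x 0.0002 z -0.0155
side 0.185 35 x -0.0016 z -0.0169
ymin,max -0.000527432354666744 0.18846976492603823
top 0.005 43 x 0.0014 z 0.0141
top 0.015 40 x 0.0011 z 0.014
top 0.025 27 x 0.0026 z 0.0131
top 0.035 10 x 0.0036 z 0.011
top 0.045 21 x 0.0002 z 0.011
top 0.055 33 x 0.0012 z 0.0106
top 0.065 32 x 0.0011 z 0.0103
top 0.075 33 x 0.0007 z 0.0091
top 0.085 26 x 0.0012 z 0.0089
top 0.095 31 x 0.0004 z 0.0078
top 0.105 33 x 0.0008 z 0.0071
top 0.115 31 x 0.0009 z 0.0057
top 0.125 30 x 0.001 z 0.0055
top 0.135 28 x 0.0008 z 0.0051
top 0.145 13 x 0.0059 z 0.0038
top 0.155 9 x 0.007 z -0.0028
ymin,max 4.928647938772456e-05 0.18083477156858674
```

View pics/side10.png

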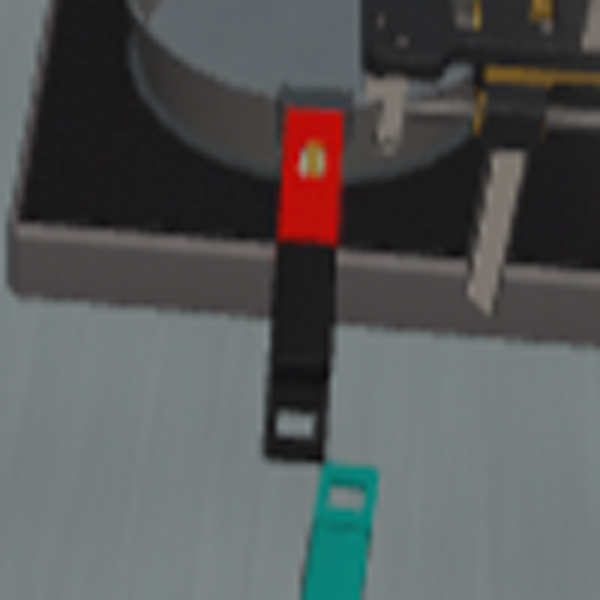

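View pics/top10.png

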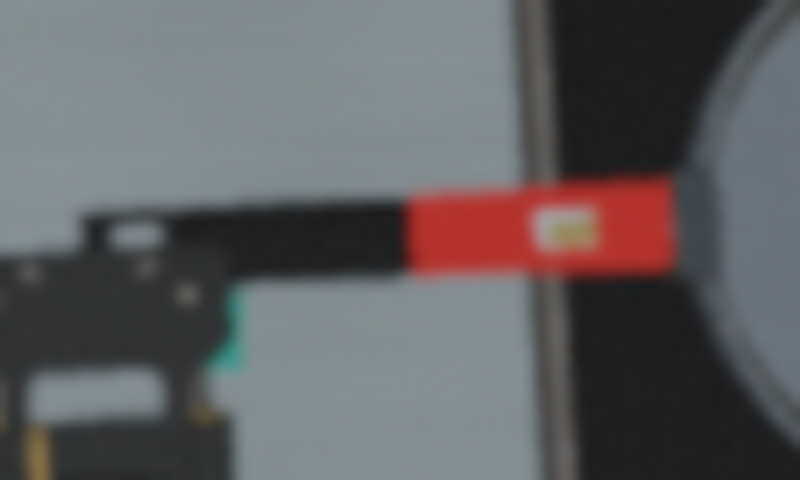

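Run:
```python
from plan import *
q,d=load("top10.npz"); q0,_=load("top0.npz")
for v in (229,231,233,235,237): print(v,[tuple(int(a) for a in x) for x in q[v,326:333]],"| before",[int(x.mean()) for x in q0[v,326:333]])
W=cloud("top",d)
for v in (231,233,235): print(v,[tuple(int(a) for a in x) for x in q[v,308:323]]); print((W[v,308:323,2]*1000).astype(int))
Hs=hpose(2.35,0); root=np.array([.4788,-.181,.105])
Hd=Hs@Ro.from_euler("x",-4.2,degrees=True).as_matrix()
# drooped handle predictions with mouth centre offset s along y
for s in (0,.001,.002,.003):
    c=root+Hs@[0,s,.0015]
    f=lambda X:[tuple(proj(n,c+Hd@np.array(X)).round(1)[0]) for n in("top","side")]
    print(s,"mouth top",f([0,0,.0115]),"win near",f([0,.023,.0115]),"win far",f([0,.041,.0115]),"tube end",f([0,.15,.0115]),"tab end",f([0,.186,-.0055]))
print("button near/far",[tuple(proj(n,root+Hs@np.array(x)).round(1)[0]) for n in("top","side") for x in([0,.0255,.013],[0,.0385,.013])], "collar top edge",[proj(n,root+[0,0,.014]).round(1) for n in("top","side")],"collar z0",proj("top",root+[.01,0,0.006]).round(1))
```

```text
229 [(174, 48, 43), (170, 50, 45), (144, 53, 50), (92, 60, 63), (64, 69, 75), (63, 70, 77), (63, 70, 76)] | before [59, 62, 59, 60, 65, 66, 67]
231 [(179, 50, 44), (174, 51, 46), (150, 57, 55), (100, 65, 67), (68, 69, 75), (64, 71, 76), (64, 70, 77)] | before [148, 144, 125, 89, 69, 67, 67]
233 [(179, 51, 45), (175, 53, 48), (155, 63, 61), (111, 71, 72), (74, 72, 76), (64, 70, 77), (64, 71, 77)] | before [165, 161, 141, 105, 75, 67, 66]
235 [(180, 50, 44), (175, 49, 44), (156, 54, 50), (115, 62, 62), (77, 70, 74), (65, 70, 77), (63, 70, 76)] | before [140, 136, 121, 93, 72, 67, 67]
237 [(172, 49, 43), (164, 48, 43), (142, 51, 47), (101, 59, 58), (71, 68, 71), (64, 71, 77), (64, 70, 77)] | before [49, 49, 51, 56, 63, 66, 67]
231 [(179, 50, 44), (179, 51, 44), (179, 58, 53), (178, 84, 83), (175, 117, 119), (172, 134, 135), (171, 135, 135), (170, 134, 134), (168, 134, 133), (166, 131, 127), (169, 120, 112), (174, 95, 86), (178, 63, 56), (180, 52, 46), (180, 50, 45)]
[114 114 113 113 114 113 112 114 111 110 108 113 117 116 116]
233 [(179, 51, 44), (180, 52, 45), (179, 61, 56), (176, 98, 
[... 1932 characters left out ...]
at64(328.0), np.float64(232.7)), (np.float64(301.4), np.float64(147.8))] win near [(np.float64(318.7), np.float64(233.2)), (np.float64(301.1), np.float64(153.7))] win far [(np.float64(311.4), np.float64(233.6)), (np.float64(300.8), np.float64(158.5))] tube end [(np.float64(268.0), np.float64(235.7)), (np.float64(299.3), np.float64(189.9))] tab end [(np.float64(254.3), np.float64(236.5)), (np.float64(298.2), np.float64(205.4))]
button near/far [(np.float64(319.3), np.float64(233.2)), (np.float64(314.1), np.float64(233.4)), (np.float64(301.1), np.float64(153.0)), (np.float64(301.0), np.float64(156.1))] collar top edge [array([[329.6, 232.6]]), array([[301.4, 146.6]])] collar z0 [[328.8 228.7]]
```

Run:
```python
from plan import *
q,d=load("side10.npz")
c=q[142:185,290:312,::-1]; cv2.imwrite("pics/s10z.png",cv2.resize(c,None,fx=14,fy=14,interpolation=cv2.INTER_NEAREST))
for v in range(142,172): print(v,[tuple(int(a) for a in x) for x in q[v,300:304]])
```

```text
142 [(95, 103, 106), (95, 102, 106), (94, 102, 105), (94, 101, 105)]
143 [(94, 102, 105), (95, 102, 106), (95, 102, 106), (94, 102, 106)]
144 [(81, 88, 91), (82, 89, 91), (82, 89, 91), (82, 89, 92)]
145 [(63, 69, 71), (64, 69, 71), (63, 68, 69), (64, 69, 71)]
146 [(59, 64, 68), (59, 64, 68), (58, 63, 66), (58, 63, 65)]
147 [(77, 56, 58), (78, 58, 61), (77, 58, 61), (61, 62, 65)]
148 [(152, 36, 29), (152, 37, 35), (152, 38, 38), (147, 43, 43)]
149 [(187, 14, 10), (186, 12, 10), (187, 14, 10), (187, 13, 10)]
150 [(186, 13, 10), (186, 13, 10), (186, 11, 10), (186, 12, 10)]
151 [(186, 13, 10), (186, 13, 10), (187, 14, 10), (186, 13, 10)]
152 [(186, 11, 10), (186, 12, 10), (186, 12, 10), (186, 14, 10)]
153 [(180, 11, 10), (177, 55, 20), (176, 57, 18), (181, 41, 11)]
154 [(157, 41, 37), (153, 95, 41), (154, 98, 41), (157, 76, 31)]
155 [(138, 106, 99), (141, 117, 57), (143, 117, 51), (143, 121, 84)]
156 [(147, 142, 129), (145, 122, 66), (145, 120, 55), (148, 141, 106)]
157 [(155, 151, 134), (145, 123, 67), (145, 120, 54), (148, 141, 107)]
158 [(165, 126, 114), (157, 102, 56), (152, 109, 50)
[... 155 characters left out ...]
87, 13, 10), (186, 13, 10), (187, 15, 10), (186, 14, 10)]
162 [(187, 14, 10), (186, 14, 10), (187, 15, 10), (186, 13, 10)]
163 [(187, 15, 10), (186, 14, 10), (186, 15, 10), (186, 13, 10)]
164 [(187, 16, 10), (186, 15, 10), (187, 15, 10), (187, 16, 10)]
165 [(186, 12, 10), (187, 15, 10), (186, 14, 10), (187, 16, 10)]
166 [(186, 13, 10), (187, 15, 10), (187, 14, 10), (187, 14, 10)]
167 [(187, 16, 10), (186, 15, 10), (186, 14, 10), (187, 15, 10)]
168 [(187, 16, 10), (187, 17, 10), (187, 15, 10), (187, 16, 10)]
169 [(154, 15, 10), (153, 14, 10), (153, 14, 10), (171, 14, 10)]
170 [(84, 22, 22), (84, 24, 23), (84, 24, 24), (113, 24, 21)]
171 [(28, 26, 27), (29, 28, 30), (29, 27, 29), (30, 28, 28)]
```

View pics/s10z.png

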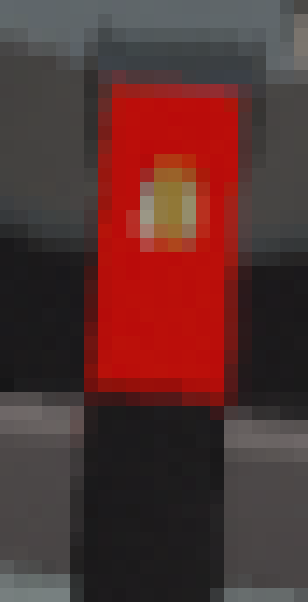

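Both views agree. The mouth's top edge is about 1.4 mm from the collar, which fits the handle drooping 4° in the bore's play with its lower edge touching. The brass button stands through the window, with its top at about 118 mm. I'll move the arm well clear and do a last check of everything.

move_arm --increments '[[[0.5,0.3,-0.6,-0.5,0,0,0],[0.5,0.3,-0.6,-0.5,0,0,0],[0.5,0.3,-0.6,-0.5,0,0,0],[0.5,0.3,-0.6,-0.5,0,0,0],[0.5,0.3,-0.6,-0.5,0,0,0],[0.5,0.3,-0.6,-0.5,0,0,0]]]'

```text
time: 12.47
tool_pos: [0.322, 0.0258, 0.4338]
ee_rot: [-3.137, 0.001, 1.613]
wrist_force: [0.2, -0.6, 0.5]
width: 0.0469
```

```bash
python3 look.py 11 | grep -v "x"
python3 - <<'E'
from plan import *
p,r,o=cur();print(p,o["wrist_force"])
for n in("side","top"):
    a,_=load(n+"0.npz");b,_=load(n+"11.npz");q10,_=load(n+"10.npz")
    cv2.imwrite(f"pics/{n}_fin.png",np.hstack([cv2.resize(b[:,:,::-1],(400,300)),cv2.resize(cv2.absdiff(a,b)[:,:,::-1],(400,300))]))
    s=(slice(135,210),slice(285,315)) if n=="side" else (slice(222,245),slice(300,335)); print(n,"handle region diff 10->11",cv2.absdiff(b[s],q10[s]).max())
E
```

```text
12.4667
[0.32185896 0.02589962 0.43382962] [-0.39499344 -0.25597441 -0.66099738]
side handle region diff 10->11 78
top handle region diff 10->11 5
```

View pics/side_fin.png

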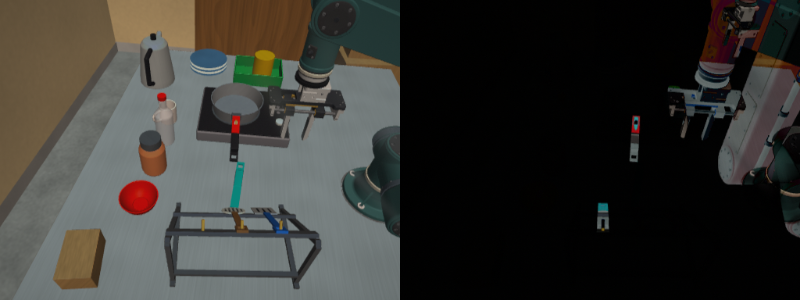

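View pics/top_fin.png

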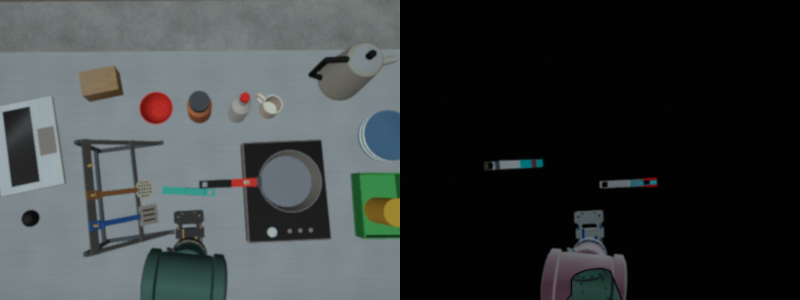

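View pics/top11.png

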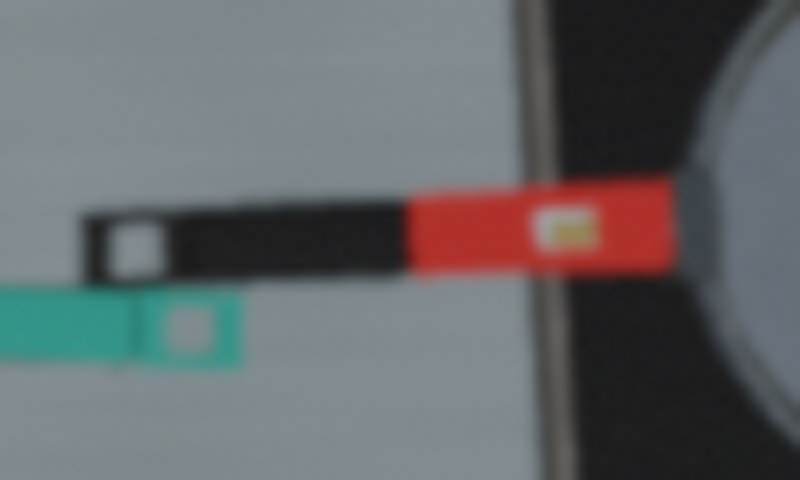

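Only the handle and the arm differ from the first pictures. Mouth, window and tab edges all put the handle about 1 mm out at its centre line, which is what the droop gives with the lower edge on the collar. I'm handing in.

Run:
```python
from bench import robot
print(robot.close_job()); print(robot.get_obs()["time"])
```

```text
the job is handed in; nothing more can be done
None
the job is handed in; nothing more can be done
```

The red and black handle is on the pan's stub with its window up, seated against the collar with the button up through the window. I let go of it and handed the job in at about 12.5 s. I lifted it off its peg along the peg, levelled it, slid it on and pushed until it stopped. At the stop the force rose from 6.5 to 20 N over about 0.3 mm of travel, which I took as the collar.

**Last checks:**
- **Button:** both cameras show the brass button through the window, with its top at about 118 mm, the height expected when it is up.
- **Other things:** compared with the first pictures, only the handle and the arm have changed. The turner, skimmer, turquoise look-alike, flask, bottle, mug and bowl are where they were. The arm stands clear, with no contact force on the wrist.

**What was not perfect:**
- **Droop:** once released, the handle sagged about 4° in the bore's play. Its mouth centre now measures about 1 mm from the collar face. That fits its lower edge touching the collar, but the cameras can't settle it to better than about 1 mm.
- **Button off-centre:** for the same reason the button sits toward the collar end of the window.
- **Hidden view:** the arm hid the mouth during insertion, so that part relied on position and force readings.

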